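# Lay out a tube-trimming kit in order on a sloping tray

### The job

Lay the tools for trimming a gas line into the sloping kit tray in their order of use from left to right as the robot sees them: first the marker into the left bay, then the tube cutter into the middle bay, then the flow meter into the right bay. Tilt each tool to match the slope, so that it lies along its bay (either way round; cutter and meter right side up) flat on the bay floor before you let go of it; do not drop it in. Leave the sample jar, the beaker and the wash bottle standing where they are.

Things in the scene. Friction and masses are not known exactly. Their poses are not given: they have to be found in the camera images.
- kit_tray: fixed aluminium tray with dark rims and ribs, on a wire easel, left; 184 mm up the slope, 250 mm across; rises 0.44 rad (25 deg) away from the robot, turned left by 0.3 to 0.6 rad. Origin: centre of the floor's upper face, 75 mm above the worktop; x up the slope, y left, z out of the floor. Three bays; ribs and side walls 6 mm high, end walls 12 mm high, all 4 mm thick. The lower end wall stops a sliding tool.
- bay_left (a point): left bay of the tray. Bays are 78 mm wide between the ribs and 176 mm long up the slope. Origin: centre of the bay's flat floor, on its upper face; x points up the slope along the bay, away from the robot, y to the left across the bays, z square out of the sloping floor.
- bay_middle (a point): middle bay of the tray. Bays are 78 mm wide between the ribs and 176 mm long up the slope. Origin: centre of the bay's flat floor, on its upper face; x points up the slope along the bay, away from the robot, y to the left across the bays, z square out of the sloping floor.
- bay_right (a point): right bay of the tray. Bays are 78 mm wide between the ribs and 176 mm long up the slope. Origin: centre of the bay's flat floor, on its upper face; x points up the slope along the bay, away from the robot, y to the left across the bays, z square out of the sloping floor.
- marker: round felt marker pen, white with red cap, 135 mm long, 16 mm thick, 20 g, loose on the worktop before the robot (a like pen far back left is scenery). Origin at mid-length on the underside as it starts (goes round if the pen rolls: use point marker_mid); y runs along the pen.
- marker_mid (a point): the middle of the marker: mid-length, on its axis, 8 mm above what it lies on. Axes as the marker's: y along the pen.
- tube_cutter: small tube cutter lying flat: off-white block 58 mm long, 28 mm wide, 16 mm thick with a 16 mm round red knob at one end, 88 mm long in all, 140 g. Origin: underside, at the middle of the overall length; y along it towards the knob (block from y = -44 to +14 mm, knob from +22 to +44 mm), z up out of its upper face. Grip it across the 28 mm width (x) of the block, for example at y = -12 mm.
- flow_meter: dark hand-held flow meter lying on its back: flat case 128 mm long, 62 mm wide, 26 mm thick, 230 g; with the round knob on top 36 mm high. Origin: underside; x along the case, which spans x = -69 to +59 mm and y = -31 to +31 mm; z up out of the face; knob centre at x = -53 mm, 20 mm across. Grip it firmly (it can swing in a light grip) across the 62 mm width (y) at x = -5 mm.
- sample_jar: bystander: screw-cap sample jar, 48 mm across, 82 mm high, standing behind the tools. Origin: centre of its underside, z up.
- beaker: bystander: clear beaker, 54 mm across, 70 mm high, standing behind the tools. Origin: centre of its underside, z up.
- wash_bottle: bystander: white wash bottle with yellow cap, body 68 mm across, 156 mm high, with its bent spout 209 mm high; stands behind the tools, to the right of the tray. Origin on the underside; its body's axis is at local y = +22 mm, the spout points to -y, z up.

How it is judged (in metres and radians):
On the way, in this order (a step that is already met when the one before it is completed fails the run):
1. the marker lies flat on the floor of the left bay, along it, while the fingers still hold it (x of marker_mid in the frame of bay_left between -0.05 and 0.05 m and y of marker_mid in the frame of bay_left between -0.034 and 0.034 m and z of marker_mid in the frame of bay_left between 0.003 and 0.014 m and angle between the y axis of marker and the x axis of bay_left, either way round below 0.25 rad and contact force between the fingers and marker above 0.5 N), for 0.1 s.
2. the tube cutter lies flat on the floor of the middle bay, along it, while the fingers still hold it (x of tube_cutter in the frame of bay_middle between -0.05 and 0.05 m and y of tube_cutter in the frame of bay_middle between -0.034 and 0.034 m and z of tube_cutter in the frame of bay_middle between -0.005 and 0.006 m and angle between the y axis of tube_cutter and the x axis of bay_middle, either way round below 0.25 rad and angle between the z axis of tube_cutter and the z axis of bay_middle, either way round below 0.13 rad and contact force between the fingers and tube_cutter above 0.5 N), for 0.1 s.
3. the flow meter lies flat on the floor of the right bay, along it, while the fingers still hold it (x of flow_meter in the frame of bay_right between -0.05 and 0.05 m and y of flow_meter in the frame of bay_right between -0.034 and 0.034 m and z of flow_meter in the frame of bay_right between -0.005 and 0.006 m and angle between the x axis of flow_meter and the x axis of bay_right, either way round below 0.25 rad and angle between the z axis of flow_meter and the z axis of bay_right, either way round below 0.13 rad and contact force between the fingers and flow_meter above 0.5 N), for 0.1 s.
At the end, for the whole second after the job is handed in: Marker, cutter and meter lie in the left, middle and right bay: within 34 mm of its centre line, 50 mm of its centre along it, 6 mm of its floor, 0.25 rad of its direction, cutter and meter flat within 0.13 rad; released, at rest. Bystanders upright within 0.3 rad, moved under 30 mm (x of marker_mid in the frame of bay_left between -0.05 and 0.05 m and y of marker_mid in the frame of bay_left between -0.034 and 0.034 m and z of marker_mid in the frame of bay_left between 0.003 and 0.014 m and angle between the y axis of marker and the x axis of bay_left, either way round below 0.25 rad and contact force between the fingers and marker below 0.1 N and linear speed of each of marker, tube_cutter, flow_meter below 0.02 m/s and x of tube_cutter in the frame of bay_middle between -0.05 and 0.05 m and y of tube_cutter in the frame of bay_middle between -0.034 and 0.034 m and z of tube_cutter in the frame of bay_middle between -0.005 and 0.006 m and angle between the y axis of tube_cutter and the x axis of bay_middle, either way round below 0.25 rad and angle between the z axis of tube_cutter and the z axis of bay_middle, either way round below 0.13 rad and contact force between the fingers and tube_cutter below 0.1 N and x of flow_meter in the frame of bay_right between -0.05 and 0.05 m and y of flow_meter in the frame of bay_right between -0.034 and 0.034 m and z of flow_meter in the frame of bay_right between -0.005 and 0.006 m and angle between the x axis of flow_meter and the x axis of bay_right, either way round below 0.25 rad and angle between the z axis of flow_meter and the z axis of bay_right, either way round below 0.13 rad and contact force between the fingers and flow_meter below 0.1 N and distance of each of sample_jar, beaker, wash_bottle from where it was at the start of the episode below 0.03 m and angle between each of sample_jar, beaker, wash_bottle's own z axis and vertical below 0.3 rad); the robot touches nothing.
It fails at once if the sample jar is shifted more than 30 mm or tipped (distance of sample_jar from where it was at the start of the episode above 0.03 m or angle between sample_jar's own z axis and vertical above 0.3 rad).
It fails at once if the beaker is shifted more than 30 mm or tipped (distance of beaker from where it was at the start of the episode above 0.03 m or angle between beaker's own z axis and vertical above 0.3 rad).
It fails at once if the wash bottle is shifted more than 30 mm or tipped (distance of wash_bottle from where it was at the start of the episode above 0.03 m or angle between wash_bottle's own z axis and vertical above 0.3 rad).
It also fails if it takes over 72 s, if anything falls off the work surface, if the arm or the gripper's body presses on something with over 40 N, if the wrist force passes 120 N, or if a joint passes its speed limit or range.

### The arm

A 6-joint arm with a two-finger parallel gripper is mounted at the origin on a cart in front of the work surface, level with it; the furniture and walls round the work are solid. World frame = base frame: x ahead of the robot, y to its left, z up, the work surface at z = 0. Lengths are in mm, angles in degrees, forces in N, time in s.
With the tool pointing down it reaches from about 300 to 850 mm from the base axis. Payload 4.2 kg.
Tool frame: the origin (TCP) lies at the very end of the fingers, on their centre line; the grasp point (between the pads) lies 19 mm behind it (env.grasp_offset is the distance from the TCP to the grasp point, in mm); z points along the fingers, y is the line along which they close (so a half turn about z gives the same grasp; the last joint's range is limited). The gripper opens to 91 mm and grips with 3 to 60 N. Pads are 32 mm wide; open, the fingers measure 118 mm over their backs; the gripper's body (76 mm by 178 mm) begins 60 mm behind the grasp point.
Start: joints at [73.167, 18.312, 89.639, -0, 72.044, -1.146], TCP at [155.477, 553.597, 213.976] pointing down, gripper open.
Joint ranges: [-177.97, 177.97], [-48.28, 115.42], [12.27, 149.76], [-77.06, 257.06], [2.81, 150.46], [-146.56, 146.56]. Speed limits (degrees/s): [147.25, 147.25, 180, 180, 180, 180].

### API

Orientations are given as [roll, pitch, yaw] about the fixed x, y, z axes, in that order (R = Rz(yaw) Ry(pitch) Rx(roll)).
In Python, from workcell import env gives the robot as it stands. The module is installed in compiled form; this text tells all that it offers.
- The arm moves only by the tool send_rows, never from a script. Its argument "motion" is a list of rows, each an object of numbers: "tx", "ty", "tz": the shift along the tool's x, y, z in units of 500 mm (1.0 is 500 mm); "rx", "ry", "rz": the turn, a rotation vector about the tool's x, y, z in units of 30 degrees (1.0 is 30 degrees); "gripper": the closure, from -1 (fully open) to 1 (shut). In form: [{"tx": .., "ty": .., "tz": .., "rx": .., "ry": .., "rz": .., "gripper": ..}, ...]. A call has 1 to 12 rows; each row shifts and turns the commanded pose from where the row before left it, along the tool's axes as they then stand; what a row does not reach is not made up. A row lasts 1/8 s, in which the tool goes at most 62.5 mm and 10.7 degrees, less where a joint would pass 70% of its speed; a pose out of reach is approached as far as the arm can. A call with a number of a shift or a turn outside -1 to 1 is refused whole. A call with a gripper value outside its range is refused whole. The fingers move at their own pace and stop on an object; "grip_force" is the grip in N (left out, the last holds). Time passes only in rows, so rows that do not move let the fingers close. It gives the time, the measured TCP pose, the force, the opening and the grip force at its end, in the units of the state.
- env.state(): the state, without advancing time (a new reading comes with each control period).
- env.grab_frame(name): name is "scene" or "top" or "wrist"; returns a dict with "frame" (384x512x3 uint8, red, green, blue), "vertical_fov" (degrees; the focal length in pixels is half the picture's height over the tangent of half this angle, whatever the lens; pixels are square), "cx", "cy" (the principal point, pixels), "rvec" (rotation vector, rad) and "tvec" (3), from world to camera coordinates, as OpenCV has them; the wrist camera has in their place "T_tool_cam" (4x4, takes a point from camera to tool coordinates, whose origin is the TCP and whose axes are the flange's). Camera axes: x right, y down, z forward; pixel columns grow to the right and rows downward; lengths in mm; the calibration is good to about 2 mm. The wrist camera is an equidistant fisheye: a pixel r from the principal point sees the ray r / f radians off the axis. A picture is of the moment at which its call begins: read the wrist's pose just before it. There is no depth.
- env.job_done(): hands the job in; it is judged then, once.
The state is a dict: "time_s": time; "qpos": joint angles; "qvel": joint speeds; "effort": joint torques, N m; "ee_pos": TCP position; "ee_rot": TCP orientation; "force": force on the tool from outside, world axes, zero at the start; "torque": the same for the moment, N m; "gripper_width": finger opening in mm; "gripper_force": force on a finger pad.
Only numpy, scipy, OpenCV 4.12 (cv2) and the standard library are available. Lean on these libraries where they do the work, as an engineer would, in place of code of your own. Each camera call takes 0.05 s, during which the arm holds its last target. There are 200 camera calls.

## Working session

There is one attempt and no reset: what is moved stays moved. The work goes in short steps, Python scripts to look and compute and a tool call to move; the robot and the scene stay as the last step left them, time stands still between calls to the robot, and variables do not carry over. Pictures are saved under pics/ and viewed, at most 12 in all, crops included, and the job is handed in when it is done.

Besides the shell and the picture viewer there is one more tool, called after "Call:" as name([rows], argument=value, ...), one row to a line, values as JSON. send_rows: Moves the arm, as the interface text tells. Shifts and turns lie within -1 to 1; 1 stands for 500 mm of shift or 30 degrees of turn. Its arguments: {"type":"object","properties":{"motion":{"type":"array"},"grip_force":{"type":"number"}},"required":["motion"]}

```bash
mkdir -p pics
python3 - <<'E'
from workcell import env
import cv2,numpy as np
s=env.state();print(s)
for n in("scene","top"):
    d=env.grab_frame(n);cv2.imwrite(f"pics/{n}0.png",cv2.resize(d["frame"][:,:,::-1],(800,600),interpolation=cv2.INTER_CUBIC))
    np.savez(f"{n}0.npz",**d);print({k:v for k,v in d.items() if k!="frame"})
E
```

```text
{'time_s': 0.0, 'qpos': array([ 7.31669041e+01,  1.83528579e+01,  8.97063439e+01, -3.30927205e-04,
        7.20427191e+01, -1.14603971e+00]), 'qvel': array([ 0.09810431, -0.02048475,  0.04843712, -0.06774551,  0.03792695,
       -0.02779763]), 'effort': array([-3.01887496e-05, -4.12465811e+01, -2.31966323e+01,  7.25727179e-02,
        4.59800370e-02, -1.54517111e-04]), 'ee_pos': array([155.32825461, 553.10570404, 213.10849487]), 'ee_rot': array([-1.79898093e+02, -1.72394082e-03,  1.64313045e+02]), 'force': array([0.57670717, 0.13676041, 0.38521501]), 'torque': array([0.0250593 , 0.06902334, 0.00042396]), 'gripper_force': 0.0, 'gripper_width': 91.41599688839753}
{'vertical_fov': 45.329180013027496, 'cx': 264.55646081003744, 'cy': 198.37693169657322, 'rvec': array([ 1.91648186, -0.72865002,  0.47465769]), 'tvec': array([-340.27042018,  245.93212459, 1013.76937837])}
{'vertical_fov': 43.311097582009424, 'cx': 252.87334663428862, 'cy': 198.8230115593899, 'rvec': array([ 2.16937575, -1.80197342,  0.37386827]), 'tvec': array([ -37.76987202,  530.50386882, 1371.42366896])}
```

View pics/scene0.png

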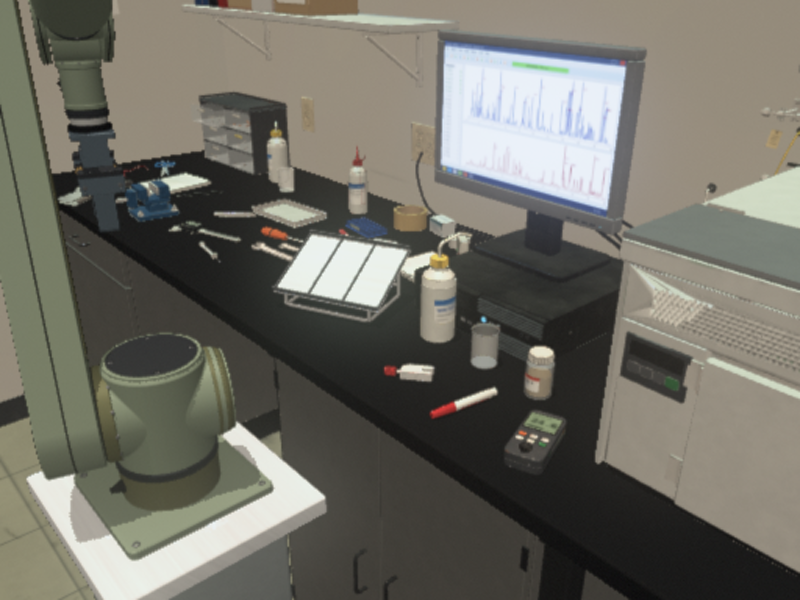

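View pics/top0.png

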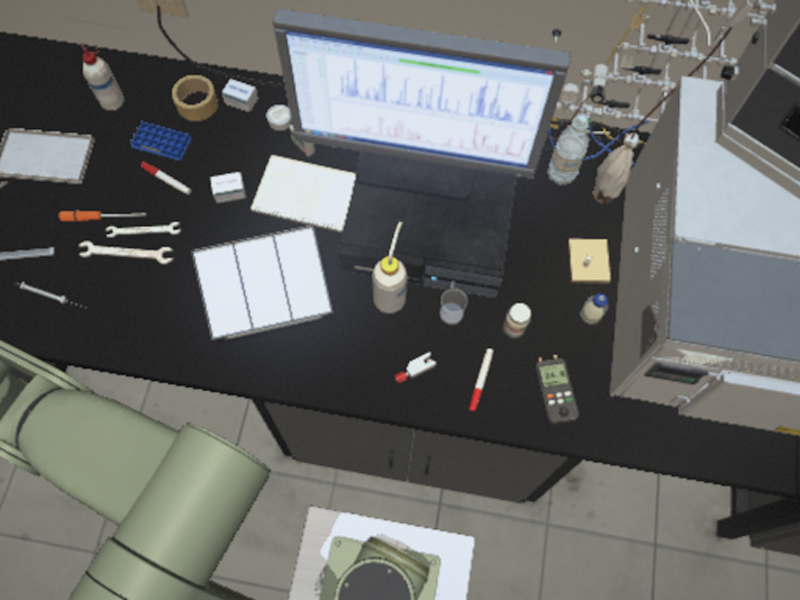

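```bash
cat > h.py <<'E'
import numpy as np,cv2
from scipy.spatial.transform import Rotation as R
def load(n): return dict(np.load(n+".npz"))
def ray(d,p):
    f=d["frame"].shape[0]/2/np.tan(np.radians(d["vertical_fov"])/2)
    Rm=cv2.Rodrigues(d["rvec"])[0]; p=np.atleast_2d(p).astype(float)
    v=np.c_[(p[:,0]-d["cx"])/f,(p[:,1]-d["cy"])/f,np.ones(len(p))]@Rm
    return -Rm.T@d["tvec"], v/np.linalg.norm(v,axis=1)[:,None]
def onz(d,p,z):
    o,v=ray(d,p); return o+v*((z-o[2])/v[:,2])[:,None]
def tri(d1,p1,d2,p2):
    o1,v1=ray(d1,p1);o2,v2=ray(d2,p2);out=[]
    for a,b in zip(v1,v2):
        t=np.linalg.lstsq(np.c_[a,-b],o2-o1,rcond=None)[0]
        out.append(np.r_[(o1+a*t[0]+o2+b*t[1])/2,np.linalg.norm(o1+a*t[0]-o2-b*t[1])])
    return np.array(out)
def blob(mask,roi,k=0):
    m=np.zeros(mask.shape,np.uint8);x0,y0,x1,y1=roi;m[y0:y1,x0:x1]=mask[y0:y1,x0:x1]
    if k:m=cv2.morphologyEx(m,cv2.MORPH_CLOSE,np.ones((k,k)))
    c=max(cv2.findContours(m,cv2.RETR_EXTERNAL,cv2.CHAIN_APPROX_NONE)[0],key=cv2.contourArea)
    M=cv2.moments(c);return np.array([M["m10"]/M["m00"],M["m01"]/M["m00"]]),c
def quad(c):
    e=10
    h=cv2.convexHull(c)
    return cv2.approxPolyN(h,4)[0].astype(float)
E
python3 - <<'E'
from h import *
D={n:load(n+"0") for n in("top","scene")}
k=.64
def masks(d):
    f=d["frame"].astype(int);r,g,b=f[...,0],f[...,1],f[...,2]
    return ((f.min(2)>150)).astype(np.uint8),((r>110)&(r>2*g)).astype(np.uint8)
roi={"top":dict(tray=(115,140,218,222),cut=(245,218,285,250),mk=(295,218,322,268)),"scene":dict(tray=(170,145,266,205),cut=(240,228,282,248),mk=(270,242,324,270))}
q={}
for n,d in D.items():
    w,r=masks(d)
    c=quad(blob(w,roi[n]["tray"],7)[1]);
    q[n]=c;print(n,"tray",c.tolist())
    for t,h in(("cut",8),("mk",8)):
        cw=blob(w,roi[n][t])[0];cr=blob(r,roi[n][t])[0]
        print(n,t,"white",onz(d,cw,h)[0].round(1),"red",onz(d,cr,h)[0].round(1))
        u=blob(((w|r)>0).astype(np.uint8),roi[n][t],5)[1]
        b=cv2.boxPoints(cv2.minAreaRect(u));P=onz(d,b,h)[:,:2].astype(np.float32);print(cv2.minAreaRect(onz(d,u[:,0],h)[:,:2].astype(np.float32)))
def order(c):
    s=c[np.argsort(c[:,1])]
    a=s[:2];b=s[2:];return np.r_[a[np.argsort(a[:,0])],b[np.argsort(b[:,0])]]
T=tri(D["top"],order(q["top"]),D["scene"],order(q["scene"]));print(T.round(1))
# meter: rough outline from the top view
d=D["top"];p=np.array([[537,362],[567,358],[579,415],[550,422]])*k
print("meter top",onz(d,p,26).round(1))
p=np.array([[526,411],[566,416],[549,461],[505,458]])*k
print("meter scene",onz(D["scene"],p,26).round(1))
for n,p in(("jar",(517,332)),("beaker",(452,315)),("bottle",(390,300))): print(n,onz(d,np.array(p)*k,0).round(0))
g=cv2.resize(D["top"]["frame"][210:280,240:390],None,fx=5,fy=5)[...,::-1];cv2.imwrite("pics/c.png",g)
E
```

```text
top tray [[211.0, 199.0], [136.0, 216.0], [123.0, 161.0], [219.0, 129.0]]
top cut white [461.4  -1.3   8. ] red [429.1  30.4   8. ]
((454.5238037109375, 8.182601928710938), (28.78984832763672, 84.84938049316406), 39.32687759399414)
top mk white [ 476.6 -133.4    8. ] red [ 410.9 -124.5    8. ]
((454.478515625, -131.31069946289062), (15.767977714538574, 136.14588928222656), 80.6031265258789)
scene tray [[285.0, 159.0], [240.0, 196.0], [178.0, 183.0], [164.0, 142.0]]
scene cut white [467.    2.4   8. ] red [427.4  30.8   8. ]
((456.47418212890625, 12.886940002441406), (33.438724517822266, 84.9128646850586), 49.08193588256836)
scene mk white [ 477.7 -131.4    8. ] red [ 411.7 -123.5    8. ]
((455.6109924316406, -128.44712829589844), (21.280122756958008, 140.7544708251953), 83.83954620361328)
[[495.7 476.3 175.2 106.5]
 [745.1 213.2 111.5   4.2]
 [434.  412.7  42.7  10.7]
 [529.1 195.2  44.7   1. ]]
meter top [[ 504.5 -236.4   26. ]
 [ 524.3 -295.3   26. ]
 [ 410.4 -329.7   26. ]
 [ 385.9 -275.1   26. ]]
meter scene [[ 489.6 -232.9   26. ]
 [ 526.4 -283.7   26. ]
 [ 414.9 -337.9   26. ]
 [ 372.6 -291.6   26. ]]
jar [[ 572. -192.    0.]]
beaker [[585. -52.   0.]]
bottle [[595.  82.   0.]]
```

View pics/c.png

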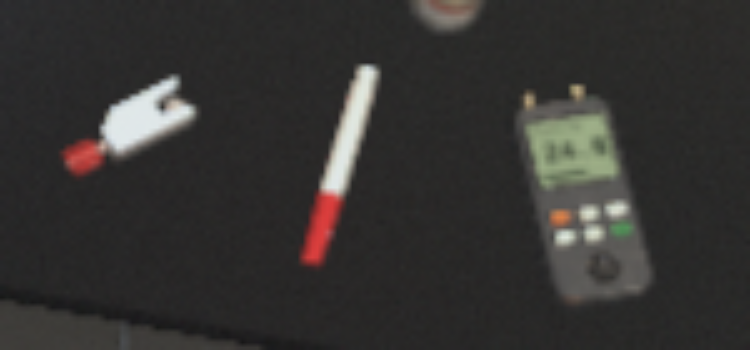

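Run:
```python
from h import *
for n,roi,seed in(("top",(115,140,218,222),[(142,190),(166,183),(190,176)]),("scene",(170,145,266,205),[(197,170),(216,173),(238,176)])):
    d=load(n+"0");w=(d["frame"].min(2)>150).astype(np.uint8)
    nn,l,st,c=cv2.connectedComponentsWithStats(w,connectivity=4)
    ids=[l[y,x] for x,y in seed];print(ids,st[ids].tolist())
    P=onz(d,c[ids],75);print(P.round(1)); v=P[0]-P[2];print("yaw",np.degrees(np.arctan2(-v[0],v[1])),np.linalg.norm(v))
```

```text
[np.int32(136), np.int32(136), np.int32(136)] [[124, 146, 88, 70, 4257], [124, 146, 88, 70, 4257], [124, 146, 88, 70, 4257]]
[[554.4 340.1  75. ]
 [554.4 340.1  75. ]
 [554.4 340.1  75. ]]
yaw -0.0 0.0
[np.int32(43), np.int32(45), np.int32(56)] [[178, 150, 39, 38, 740], [199, 153, 40, 39, 790], [221, 157, 39, 39, 837]]
[[519.3 411.6  75. ]
 [553.3 337.1  75. ]
 [587.  262.7  75. ]]
yaw 24.43930946679063 163.60023374507588
```

```bash
cat >> h.py <<'E'
PSI=np.radians(24.4);TC=np.array([553.5,338.5,75.])
RT=(R.from_euler("z",24.4,degrees=True)*R.from_euler("y",-25,degrees=True)).as_matrix()
def tray(x,y,z): return TC+RT@np.array([x,y,z],float)   # y: +82 left, 0 middle, -82 right
def down(a,n=(0,0,1.)):
    y=np.array([np.cos(np.radians(a)),np.sin(np.radians(a)),0]);z=-np.array(n);y=y-z*(y@z);y/=np.linalg.norm(y)
    return np.c_[np.cross(y,z),y,z]
def plan(targets):
    "list of (pos, R); prints shift (in the tool frame before the turn) and turn, in move units, from the measured pose"
    from workcell import env
    s=env.state();p=s["ee_pos"];C=R.from_euler("xyz",s["ee_rot"],degrees=True).as_matrix()
    print("t",round(s["time_s"],2),"at",p.round(1),s["ee_rot"].round(1),"w",round(s["gripper_width"],1),"q",s["qpos"].round(0))
    for q,M in targets:
        if M is None:M=C
        print("shift",(C.T@(q-p)/500).round(3),"turn",(R.from_matrix(C.T@M).as_rotvec(degrees=True)/30).round(3));p,C=q,M
E
python3 - <<'E'
from h import *
plan([(np.array([455,-130,120.]),None),(np.array([455,-130,120.]),down(81.7))])
d=load("top0");print("analyzer",onz(d,np.array([[612,395],[640,400]])*.64,0).round(0),onz(load("scene0"),np.array([[600,458]])*.64,0).round(0))
E
```

```text
t 0.1 at [155.3 553.2 213.2] [-179.9   -0.   164.3] w 91.5 q [73. 18. 90.  0. 72. -1.]
shift [-0.946 -1.153  0.188] turn [0. 0. 0.]
shift [0. 0. 0.] turn [-0.003 -0.    -0.246]
analyzer [[ 472. -397.    0.]
 [ 472. -454.    0.]] [[ 508. -364.    0.]]
```

Call:
send_rows([
  {"tx":-0.03,"ty":-0.036,"tz":0,"gripper":0.1},
  {"tx":-0.06,"ty":-0.072,"tz":0,"gripper":0.1},
  {"tx":-0.06,"ty":-0.073,"tz":0,"gripper":0.1},
  {"tx":-0.06,"ty":-0.073,"tz":0,"gripper":0.1},
  {"tx":-0.06,"ty":-0.073,"tz":0,"gripper":0.1},
  {"tx":-0.06,"ty":-0.073,"tz":0,"gripper":0.1},
  {"tx":-0.06,"ty":-0.073,"tz":0,"gripper":0.1},
  {"tx":-0.06,"ty":-0.073,"tz":0,"gripper":0.1},
  {"tx":-0.06,"ty":-0.073,"tz":0,"gripper":0.1},
  {"tx":-0.06,"ty":-0.073,"tz":0,"gripper":0.1},
  {"tx":-0.06,"ty":-0.073,"tz":0,"gripper":0.1},
  {"tx":-0.06,"ty":-0.073,"tz":0,"gripper":0.1},
])

```text
invalid input at $.motion[0]: expected keys tx, ty, tz, rx, ry, rz, gripper
```

Call:
send_rows([
  {"tx":-0.06,"ty":-0.073,"tz":0.03},
  {"tx":-0.06,"ty":-0.073,"tz":0.03},
  {"tx":-0.06,"ty":-0.073,"tz":0.03},
  {"tx":-0.06,"ty":-0.073,"tz":0.03},
  {"tx":-0.046,"ty":-0.063,"tz":0.03},
  {"tz":0.03},
  {"rz":-0.246},
  {"tx":0},
])

```text
invalid input at $.motion[0]: expected keys tx, ty, tz, rx, ry, rz, gripper
```

Run:
```python
from h import *
from workcell import env
plan([(np.array([455,-130,120.]),down(81.7))])
s=env.state();d=env.grab_frame("wrist")
np.savez("w0.npz",ee_pos=s["ee_pos"],ee_rot=s["ee_rot"],**d);print({k:v for k,v in d.items() if k!="frame"})
cv2.imwrite("pics/w0.png",cv2.resize(d["frame"][:,:,::-1],(800,600)))
```

```text
t 0.1 at [155.3 553.2 213.2] [-179.9   -0.   164.3] w 91.5 q [73. 18. 90.  0. 72. -1.]
shift [-0.946 -1.153  0.188] turn [-0.003 -0.    -0.246]
{'vertical_fov': 65.70646984690485, 'cx': 254.68162898553587, 'cy': 194.46956091958714, 'T_tool_cam': array([[ 1.10513481e-03, -9.65602025e-01, -2.60022129e-01,
         7.10901699e+01],
       [ 9.99999368e-01,  1.12022735e-03,  9.01473866e-05,
        -1.63448847e-02],
       [ 2.04237403e-04, -2.60022065e-01,  9.65602653e-01,
        -1.71102707e+02],
       [ 0.00000000e+00,  0.00000000e+00,  0.00000000e+00,
         1.00000000e+00]])}
```

View pics/w0.png

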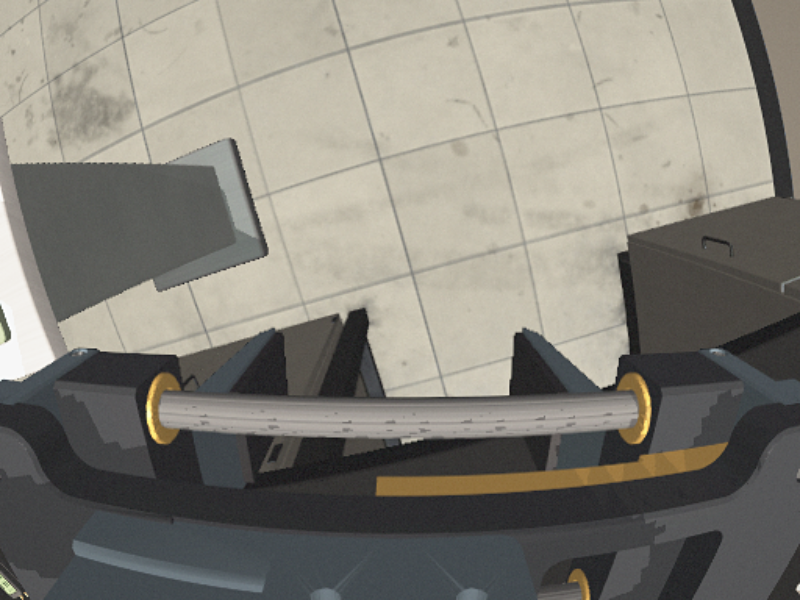

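Nothing moved: every row needs all seven keys. The wrist view shows floor past the fingers (tips at about (275,330) and (520,330)), with the gripper's long side along tool y. I'll resend the move.

Call:
send_rows([
  {"tx":-0.03,"ty":-0.036,"tz":0,"rx":0,"ry":0,"rz":0,"gripper":0.1},
  {"tx":-0.06,"ty":-0.072,"tz":0,"rx":0,"ry":0,"rz":0,"gripper":0.1},
  {"tx":-0.06,"ty":-0.073,"tz":0,"rx":0,"ry":0,"rz":0,"gripper":0.1},
  {"tx":-0.06,"ty":-0.073,"tz":0,"rx":0,"ry":0,"rz":0,"gripper":0.1},
  {"tx":-0.06,"ty":-0.073,"tz":0,"rx":0,"ry":0,"rz":0,"gripper":0.1},
  {"tx":-0.06,"ty":-0.073,"tz":0,"rx":0,"ry":0,"rz":0,"gripper":0.1},
  {"tx":-0.06,"ty":-0.073,"tz":0,"rx":0,"ry":0,"rz":0,"gripper":0.1},
  {"tx":-0.06,"ty":-0.073,"tz":0,"rx":0,"ry":0,"rz":0,"gripper":0.1},
  {"tx":-0.06,"ty":-0.073,"tz":0,"rx":0,"ry":0,"rz":0,"gripper":0.1},
  {"tx":-0.06,"ty":-0.073,"tz":0,"rx":0,"ry":0,"rz":0,"gripper":0.1},
  {"tx":-0.06,"ty":-0.073,"tz":0,"rx":0,"ry":0,"rz":0,"gripper":0.1},
  {"tx":-0.06,"ty":-0.073,"tz":0,"rx":0,"ry":0,"rz":0,"gripper":0.1},
])

```text
time_s: 1.65
ee_pos: [374.6, 55.4, 213.9]
ee_rot: [180.0, 0.0, 164.3]
force: [0.5, 0.2, 0.6]
gripper_width: 41.2
gripper_force: 0.0
```

Call:
send_rows([
  {"tx":-0.06,"ty":-0.073,"tz":0.03,"rx":0,"ry":0,"rz":0,"gripper":0.1},
  {"tx":-0.06,"ty":-0.073,"tz":0.03,"rx":0,"ry":0,"rz":0,"gripper":0.1},
  {"tx":-0.06,"ty":-0.073,"tz":0.03,"rx":0,"ry":0,"rz":0,"gripper":0.1},
  {"tx":-0.06,"ty":-0.073,"tz":0.03,"rx":0,"ry":0,"rz":0,"gripper":0.1},
  {"tx":-0.046,"ty":-0.063,"tz":0.03,"rx":0,"ry":0,"rz":0,"gripper":0.1},
  {"tx":0,"ty":0,"tz":0.03,"rx":0,"ry":0,"rz":0,"gripper":0.1},
  {"tx":0,"ty":0,"tz":0,"rx":0,"ry":0,"rz":-0.246,"gripper":0.1},
  {"tx":0,"ty":0,"tz":0,"rx":0,"ry":0,"rz":0,"gripper":0.1},
])

```text
time_s: 2.65
ee_pos: [463.4, -151.8, 123.5]
ee_rot: [180.0, -0.1, 171.6]
force: [-0.0, 0.4, -0.5]
gripper_width: 41.3
gripper_force: 0.0
```

```bash
cat >> h.py <<'E'
def wgrab(n):
    from workcell import env
    s=env.state();d=env.grab_frame("wrist");d.update(ee_pos=s["ee_pos"],ee_rot=s["ee_rot"]);np.savez(n+".npz",**d)
    cv2.imwrite(f"pics/{n}.png",cv2.resize(d["frame"][:,:,::-1],(800,600)));return d
def wonz(d,p,z):
    p=np.atleast_2d(p).astype(float);f=192/np.tan(np.radians(d["vertical_fov"])/2)
    u=p-[d["cx"],d["cy"]];r=np.linalg.norm(u,axis=1)+1e-9;th=r/f
    v=np.c_[u/r[:,None]*np.sin(th)[:,None],np.cos(th)]
    C=R.from_euler("xyz",d["ee_rot"],degrees=True).as_matrix();T=d["T_tool_cam"]
    o=d["ee_pos"]+C@T[:3,3];v=v@(C@T[:3,:3]).T
    return o+v*((z-o[2])/v[:,2])[:,None]
E
python3 - <<'E'
from h import *
plan([(np.array([455,-130,120.]),down(81.7))])
d=wgrab("w1")
E
```

```text
t 2.65 at [ 463.4 -151.8  123.5] [ 1.800e+02 -1.000e-01  1.716e+02] w 41.3 q [ -20.   15.  109.    0.   56. -101.]
shift [0.023 0.041 0.007] turn [ 0.001 -0.002 -0.002]
```

View pics/w1.png

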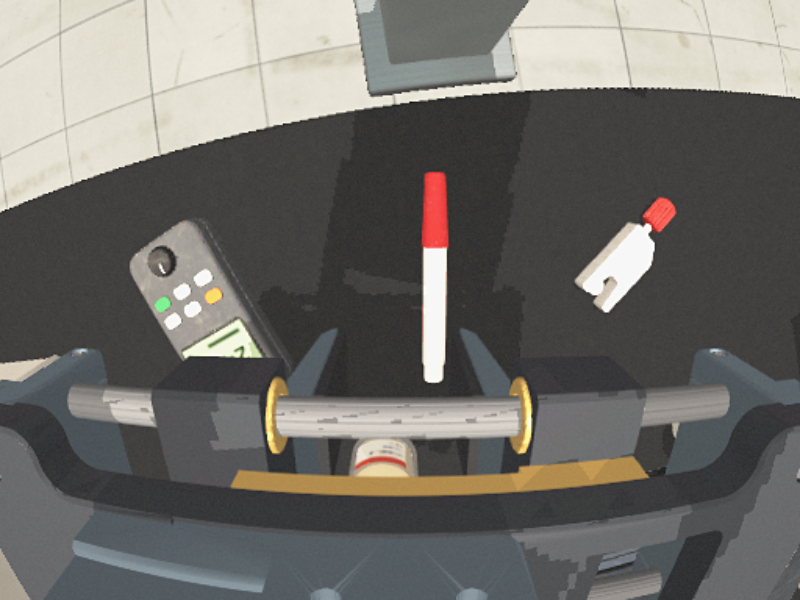

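The view shows the marker from (434,173) to (433,381), the cutter near (625,255) with its knob at (659,214), and the meter's knob at (160,262) at the near end. All three are undisturbed.

Run:
```python
from h import *
d=load("w1");f=d["frame"].astype(int);r,g,b=f[...,0],f[...,1],f[...,2]
w=((f.min(2)>140)|((r>110)&(r>2*g))).astype(np.uint8);red=((r>110)&(r>2*g)).astype(np.uint8)
for n,roi in(("mk",(262,105,292,248)),("cut",(360,120,440,205))):
    c=blob(w,roi,3)[1][:,0]; P=wonz(d,c,8)[:,:2].astype(np.float32);rr=cv2.minAreaRect(P);box=cv2.boxPoints(rr)
    e=box[1]-box[0],box[2]-box[1];l=max(e,key=np.linalg.norm);print(n,rr,"dir",np.degrees(np.arctan2(l[1],l[0])),"red",wonz(d,blob(red,roi)[0],8).round(1))
k=.64;print("meter edge right,knob",wonz(d,np.array([[205,222],[270,325]])*k,26).round(1),wonz(d,np.array([[160,260]])*k,36).round(1),"nearleft corner",wonz(d,np.array([[131,265]])*k,26).round(1))
plan([(np.array([455,-130,120.]),down(81.7))])
```

```text
mk ((458.0926513671875, -127.95974731445312), (15.633380889892578, 137.68177795410156), 82.4215316772461) dir -7.5784717 red [[ 413.5 -122.     8. ]]
cut ((454.9373779296875, 11.134117126464844), (35.75849914550781, 90.60468292236328), 39.10683059692383) dir -50.89316 red [[431.4  33.8   8. ]]
meter edge right,knob [[ 396.  -261.4   26. ]
 [ 466.4 -232.9   26. ]] [[ 412.8 -293.1   36. ]] nearleft corner [[ 412.7 -322.5   26. ]]
t 2.7 at [ 463.6 -151.8  123.7] [180.   -0.  171.6] w 41.1 q [ -19.   15.  108.    0.   56. -101.]
shift [0.023 0.041 0.008] turn [ 0.001 -0.001 -0.003]
```

Call:
send_rows([
  {"tx":0.021,"ty":0.044,"tz":0.0,"rx":0,"ry":0,"rz":-0.02,"gripper":0.1},
  {"tx":0,"ty":0,"tz":0.05,"rx":0,"ry":0,"rz":0,"gripper":0.1},
  {"tx":0,"ty":0,"tz":0.05,"rx":0,"ry":0,"rz":0,"gripper":0.1},
  {"tx":0,"ty":0,"tz":0.05,"rx":0,"ry":0,"rz":0,"gripper":0.1},
  {"tx":0,"ty":0,"tz":0.05,"rx":0,"ry":0,"rz":0,"gripper":0.1},
  {"tx":0,"ty":0,"tz":0.026,"rx":0,"ry":0,"rz":0,"gripper":0.1},
  {"tx":0,"ty":0,"tz":0.013,"rx":0,"ry":0,"rz":0,"gripper":0.1},
  {"tx":0,"ty":0,"tz":0,"rx":0,"ry":0,"rz":0,"gripper":0.1},
  {"tx":0,"ty":0,"tz":0,"rx":0,"ry":0,"rz":0,"gripper":0.1},
], grip_force=15)

```text
time_s: 3.82
ee_pos: [457.4, -129.5, 5.1]
ee_rot: [-180.0, 0.1, 172.3]
force: [0.0, -0.6, -0.2]
gripper_width: 40.9
gripper_force: 0.0
```

Call:
send_rows([
  {"tx":0,"ty":0.002,"tz":0.003,"rx":0,"ry":0,"rz":0,"gripper":0.1},
  {"tx":0,"ty":0,"tz":0,"rx":0,"ry":0,"rz":0,"gripper":1},
  {"tx":0,"ty":0,"tz":0,"rx":0,"ry":0,"rz":0,"gripper":1},
  {"tx":0,"ty":0,"tz":0,"rx":0,"ry":0,"rz":0,"gripper":1},
  {"tx":0,"ty":0,"tz":0,"rx":0,"ry":0,"rz":0,"gripper":1},
  {"tx":0,"ty":0,"tz":0,"rx":0,"ry":0,"rz":0,"gripper":1},
  {"tx":0,"ty":0,"tz":-0.04,"rx":0,"ry":0,"rz":0,"gripper":1},
  {"tx":0,"ty":0,"tz":-0.08,"rx":0,"ry":0,"rz":0,"gripper":1},
  {"tx":0,"ty":0,"tz":-0.08,"rx":0,"ry":0,"rz":0,"gripper":1},
  {"tx":0,"ty":0,"tz":-0.08,"rx":0,"ry":0,"rz":0,"gripper":1},
  {"tx":0,"ty":0,"tz":-0.08,"rx":0,"ry":0,"rz":0,"gripper":1},
  {"tx":0,"ty":0,"tz":-0.02,"rx":0,"ry":0,"rz":0,"gripper":1},
])

```text
time_s: 5.32
ee_pos: [458.1, -128.7, 195.2]
ee_rot: [-180.0, 0.3, 172.3]
force: [-0.8, 0.4, -1.1]
gripper_width: 15.2
gripper_force: 15.0
```

Run:
```python
from h import *
n=RT[:,2];d=wgrab("w2")
mid=tray(-12,82,100)
plan([(mid,None),(mid,down(114.4,n)),(tray(-12,82,25),None)])
```

```text
t 5.38 at [ 457.9 -128.7  194.9] [-180.     0.2  172.3] w 15.4 q [-17.  10. 104.   0.  66. -99.]
shift [0.113 1.034 0.068] turn [0. 0. 0.]
shift [0. 0. 0.] turn [-0.237 -0.804 -1.052]
shift [ 0.   -0.    0.15] turn [0. 0. 0.]
```

Call:
send_rows([
  {"tx":0.02,"ty":0.05,"tz":0,"rx":0,"ry":0,"rz":0,"gripper":1},
  {"tx":0.02,"ty":0.09,"tz":0,"rx":0,"ry":0,"rz":0,"gripper":1},
  {"tx":0.02,"ty":0.09,"tz":0,"rx":0,"ry":0,"rz":0,"gripper":1},
  {"tx":0.02,"ty":0.09,"tz":0,"rx":0,"ry":0,"rz":0,"gripper":1},
  {"tx":0.02,"ty":0.09,"tz":0,"rx":0,"ry":0,"rz":0,"gripper":1},
  {"tx":0.013,"ty":0.09,"tz":0,"rx":0,"ry":0,"rz":0,"gripper":1},
  {"tx":0,"ty":0.09,"tz":0,"rx":0,"ry":0,"rz":0,"gripper":1},
  {"tx":0,"ty":0.09,"tz":0,"rx":0,"ry":0,"rz":0,"gripper":1},
  {"tx":0,"ty":0.09,"tz":0,"rx":0,"ry":0,"rz":0,"gripper":1},
  {"tx":0,"ty":0.09,"tz":0,"rx":0,"ry":0,"rz":0,"gripper":1},
  {"tx":0,"ty":0.09,"tz":0,"rx":0,"ry":0,"rz":0,"gripper":1},
  {"tx":0,"ty":0.06,"tz":0,"rx":0,"ry":0,"rz":0,"gripper":1},
])

```text
time_s: 6.88
ee_pos: [467.9, 381.1, 190.3]
ee_rot: [-179.9, -0.2, 172.4]
force: [0.0, -0.8, -0.5]
gripper_width: 15.0
gripper_force: 15.0
```

Call:
send_rows([
  {"tx":0,"ty":0.024,"tz":0.03,"rx":0,"ry":0,"rz":0,"gripper":1},
  {"tx":0,"ty":0,"tz":0.038,"rx":0,"ry":0,"rz":0,"gripper":1},
  {"tx":0,"ty":0,"tz":0,"rx":-0.047,"ry":-0.161,"rz":-0.21,"gripper":1},
  {"tx":0,"ty":0,"tz":0,"rx":-0.047,"ry":-0.161,"rz":-0.21,"gripper":1},
  {"tx":0,"ty":0,"tz":0,"rx":-0.047,"ry":-0.161,"rz":-0.21,"gripper":1},
  {"tx":0,"ty":0,"tz":0,"rx":-0.047,"ry":-0.161,"rz":-0.21,"gripper":1},
  {"tx":0,"ty":0,"tz":0,"rx":-0.047,"ry":-0.161,"rz":-0.21,"gripper":1},
  {"tx":0,"ty":0,"tz":0,"rx":0,"ry":0,"rz":0,"gripper":1},
  {"tx":0,"ty":0,"tz":0,"rx":0,"ry":0,"rz":0,"gripper":1},
])

```text
time_s: 8.0
ee_pos: [470.5, 391.2, 158.4]
ee_rot: [179.9, 24.7, -155.8]
force: [-0.0, 0.9, 0.4]
gripper_width: 15.1
gripper_force: 15.0
```

Run:
```python
from h import *
n=RT[:,2];d=wgrab("w3")
plan([(tray(-12,82,25),down(114.4,n))])
```

```text
t 8.05 at [470.9 391.6 158.8] [ 179.8   24.8 -155.8] w 15.2 q [ 43.  14. 109. -14.  34. -61.]
shift [-0.002 -0.001  0.147] turn [ 0.002 -0.007 -0.007]
```

View pics/w3.png

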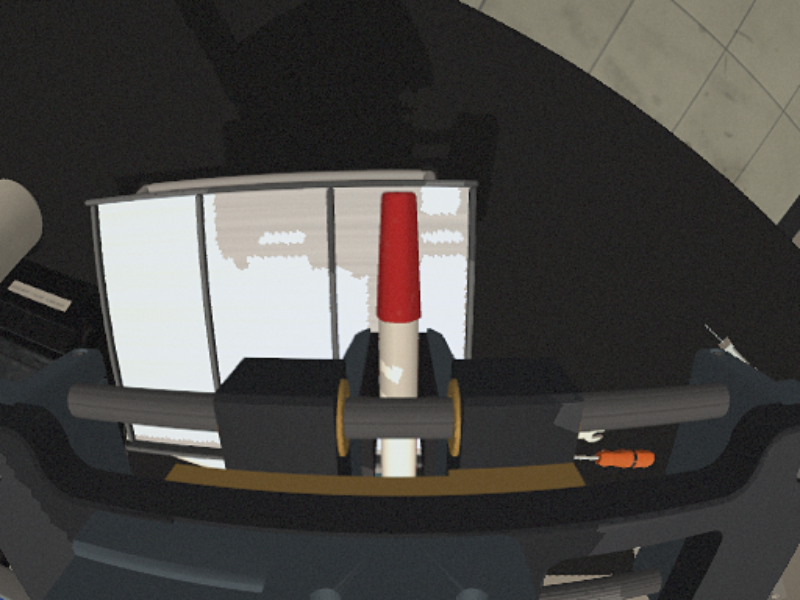

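The marker hangs pointing down the slope over the left bay, whose rib runs from (333,187) to (338,358) and its side wall from (475,185) to (470,358). I'll cross-check the tray frame from this view.

```bash
cat >> h.py <<'E'
def wtray(d,p,z):
    p=np.atleast_2d(p).astype(float);f=192/np.tan(np.radians(d["vertical_fov"])/2)
    u=p-[d["cx"],d["cy"]];r=np.linalg.norm(u,axis=1)+1e-9;th=r/f
    v=np.c_[u/r[:,None]*np.sin(th)[:,None],np.cos(th)]
    C=R.from_euler("xyz",d["ee_rot"],degrees=True).as_matrix();T=d["T_tool_cam"]
    o=RT.T@(d["ee_pos"]+C@T[:3,3]-TC);v=v@(C@T[:3,:3]).T@RT
    return o+v*((z-o[2])/v[:,2])[:,None]
E
python3 - <<'E'
from h import *
d=load("w3");k=.64
print("ribs/walls top z6 (y +41,+41,+123,-41,-41,-123)",wtray(d,np.array([[332,190],[337,357],[473,190],[202,195],[217,390],[97,205],[120,380]])*k,6).round(1).tolist())
print("lower wall top inner z12 x=-90",wtray(d,np.array([[265,189],[475,183],[92,203]])*k,12).round(1).tolist())
E
```

```text
ribs/walls top z6 (y +41,+41,+123,-41,-41,-123) [[-81.4, 44.1, 6.0], [18.6, 43.9, 6.0], [-81.3, 123.8, 6.0], [-82.2, -35.4, 6.0], [43.6, -38.3, 6.0], [-82.2, -115.2, 6.0], [40.5, -116.2, 6.0]]
lower wall top inner z12 x=-90 [[-83.5, 6.5, 12.0], [-85.3, 123.9, 12.0], [-83.9, -114.9, 12.0]]
```

Call:
send_rows([
  {"tx":0,"ty":0,"tz":0.04,"rx":0,"ry":0,"rz":0,"gripper":1},
  {"tx":0,"ty":0,"tz":0.05,"rx":0,"ry":0,"rz":0,"gripper":1},
  {"tx":0,"ty":0,"tz":0.05,"rx":0,"ry":0,"rz":0,"gripper":1},
  {"tx":0,"ty":0,"tz":0.03,"rx":0,"ry":0,"rz":0,"gripper":1},
  {"tx":0,"ty":0,"tz":0.006,"rx":0,"ry":0,"rz":0,"gripper":1},
  {"tx":0,"ty":0,"tz":0.004,"rx":0,"ry":0,"rz":0,"gripper":1},
  {"tx":0,"ty":0,"tz":0,"rx":0,"ry":0,"rz":0,"gripper":1},
  {"tx":0,"ty":0,"tz":0,"rx":0,"ry":0,"rz":0,"gripper":1},
])

```text
time_s: 9.05
ee_pos: [504.7, 407.5, 78.1]
ee_rot: [179.9, 24.9, -155.7]
force: [-0.6, 0.4, -0.6]
gripper_width: 15.1
gripper_force: 15.0
```

```bash
cat > tz.py <<'E'
from h import *
from workcell import env
s=env.state();print(s["time_s"],"TCP in tray",(RT.T@(s["ee_pos"]-TC)).round(1),"force in tray",(RT.T@s["force"]).round(1),s["gripper_width"].round(1),s["gripper_force"])
E
python3 tz.py
```

```text
Traceback (most recent call last):
  File "tz.py", line 3, in <module>
    s=env.state();print(s["time_s"],"TCP in tray",(RT.T@(s["ee_pos"]-TC)).round(1),"force in tray",(RT.T@s["force"]).round(1),s["gripper_width"].round(1),s["gripper_force"])
                                                                                                                              ^^^^^^^^^^^^^^^^^^^^^^^^
AttributeError: 'float' object has no attribute 'round'
```

Call:
send_rows([
  {"tx":0,"ty":0,"tz":0.005,"rx":0,"ry":0,"rz":0,"gripper":1},
  {"tx":0,"ty":0,"tz":0.005,"rx":0,"ry":0,"rz":0,"gripper":1},
  {"tx":0,"ty":0,"tz":0,"rx":0,"ry":0,"rz":0,"gripper":1},
  {"tx":0,"ty":0,"tz":0,"rx":0,"ry":0,"rz":0,"gripper":1},
])

```text
time_s: 9.55
ee_pos: [506.6, 408.1, 72.6]
ee_rot: [179.9, 24.8, -155.7]
force: [0.9, -0.3, 0.1]
gripper_width: 15.0
gripper_force: 15.0
```

```bash
sed -i 's/s\["gripper_width"\].round(1)/round(s["gripper_width"],1)/' tz.py; python3 tz.py
```

```text
9.55 TCP in tray [-13.7  82.8   3.8] force in tray [ 0.6 -0.6 -0.2] 15.0 14.99474541284144
```

Call:
send_rows([
  {"tx":0,"ty":0,"tz":0.004,"rx":0,"ry":0,"rz":0,"gripper":1},
  {"tx":0,"ty":0,"tz":0,"rx":0,"ry":0,"rz":0,"gripper":1},
  {"tx":0,"ty":0,"tz":0,"rx":0,"ry":0,"rz":0,"gripper":1},
])

```text
time_s: 9.93
ee_pos: [507.3, 408.5, 70.9]
ee_rot: [179.9, 24.8, -155.7]
force: [-0.5, 0.6, 0.5]
gripper_width: 15.1
gripper_force: 15.0
```

Call:
send_rows([
  {"tx":0,"ty":0,"tz":0.003,"rx":0,"ry":0,"rz":0,"gripper":1},
  {"tx":0,"ty":0,"tz":0,"rx":0,"ry":0,"rz":0,"gripper":1},
  {"tx":0,"ty":0,"tz":0,"rx":0,"ry":0,"rz":0,"gripper":1},
])

```text
time_s: 10.3
ee_pos: [507.8, 408.7, 70.3]
ee_rot: [179.9, 24.9, -155.7]
force: [-3.3, -2.0, 5.5]
gripper_width: 15.1
gripper_force: 15.0
```

```bash
python3 tz.py
```

```text
10.3 TCP in tray [-13.5  82.8   1.1] force in tray [-1.2 -0.4  6.6] 15.1 14.982374254614115
```

Call:
send_rows([
  {"tx":0,"ty":0,"tz":0,"rx":0,"ry":0,"rz":0,"gripper":1},
  {"tx":0,"ty":0,"tz":0,"rx":0,"ry":0,"rz":0,"gripper":0.4},
  {"tx":0,"ty":0,"tz":0,"rx":0,"ry":0,"rz":0,"gripper":0.4},
  {"tx":0,"ty":0,"tz":0,"rx":0,"ry":0,"rz":0,"gripper":0.4},
  {"tx":0,"ty":0,"tz":0,"rx":0,"ry":0,"rz":0,"gripper":0.4},
  {"tx":0,"ty":0,"tz":-0.03,"rx":0,"ry":0,"rz":0,"gripper":0.4},
  {"tx":0,"ty":0,"tz":-0.06,"rx":0,"ry":0,"rz":0,"gripper":0.4},
  {"tx":0,"ty":0,"tz":-0.06,"rx":0,"ry":0,"rz":0,"gripper":0.1},
  {"tx":0,"ty":0,"tz":-0.06,"rx":0,"ry":0,"rz":0,"gripper":0.1},
  {"tx":0,"ty":0,"tz":0,"rx":0,"ry":0,"rz":0,"gripper":0.1},
])

```text
time_s: 11.55
ee_pos: [468.1, 391.2, 168.3]
ee_rot: [179.7, 25.2, -155.8]
force: [0.2, -1.1, -0.6]
gripper_width: 41.2
gripper_force: 0.0
```

```bash
sed -i 's/^PSI.*/TC=np.array([557.7,342.6,75.])/' h.py
python3 - <<'E'
from h import *
d=wgrab("w4");f=d["frame"].astype(int);r,g=f[...,0],f[...,1]
red=((r>100)&(r>2*g)).astype(np.uint8);c=blob(red,(180,80,330,240))[1][:,0]
P=wtray(d,c,8)[:,:2].astype(np.float32);print("cap in tray",cv2.minAreaRect(P))
a=133-90
plan([(np.array([455.,10,160]),None),(np.array([455.,10,160]),down(a))])
E
```

```text
cap in tray ((-62.874671936035156, 79.86399841308594), (14.873456954956055, 46.38351058959961), 89.9070816040039)
t 11.6 at [467.8 390.7 166.4] [ 179.8   25.  -155.7] w 40.9 q [ 43.  13. 109. -14.  34. -62.]
shift [ 0.31  -0.683 -0.133] turn [0. 0. 0.]
shift [0. 0. 0.] turn [0.523 0.718 2.337]
```

Call:
send_rows([
  {"tx":0.028,"ty":-0.06,"tz":-0.012,"rx":0,"ry":0,"rz":0,"gripper":0.1},
  {"tx":0.028,"ty":-0.062,"tz":-0.012,"rx":0,"ry":0,"rz":0,"gripper":0.1},
  {"tx":0.028,"ty":-0.062,"tz":-0.012,"rx":0,"ry":0,"rz":0,"gripper":0.1},
  {"tx":0.028,"ty":-0.062,"tz":-0.012,"rx":0,"ry":0,"rz":0,"gripper":0.1},
  {"tx":0.028,"ty":-0.062,"tz":-0.012,"rx":0,"ry":0,"rz":0,"gripper":0.1},
  {"tx":0.028,"ty":-0.062,"tz":-0.012,"rx":0,"ry":0,"rz":0,"gripper":0.1},
  {"tx":0.028,"ty":-0.062,"tz":-0.012,"rx":0,"ry":0,"rz":0,"gripper":0.1},
  {"tx":0.028,"ty":-0.062,"tz":-0.012,"rx":0,"ry":0,"rz":0,"gripper":0.1},
  {"tx":0.028,"ty":-0.062,"tz":-0.012,"rx":0,"ry":0,"rz":0,"gripper":0.1},
  {"tx":0.028,"ty":-0.062,"tz":-0.012,"rx":0,"ry":0,"rz":0,"gripper":0.1},
  {"tx":0.028,"ty":-0.062,"tz":-0.012,"rx":0,"ry":0,"rz":0,"gripper":0.1},
  {"tx":0,"ty":0,"tz":0,"rx":0.058,"ry":0.08,"rz":0.26,"gripper":0.1},
])

```text
time_s: 13.1
ee_pos: [454.5, 8.0, 157.8]
ee_rot: [178.2, 22.1, -164.7]
force: [0.7, -0.1, -0.2]
gripper_width: 41.2
gripper_force: 0.0
```

Call:
send_rows([
  {"tx":0,"ty":0,"tz":0,"rx":0.058,"ry":0.08,"rz":0.26,"gripper":0.1},
  {"tx":0,"ty":0,"tz":0,"rx":0.058,"ry":0.08,"rz":0.26,"gripper":0.1},
  {"tx":0,"ty":0,"tz":0,"rx":0.058,"ry":0.08,"rz":0.26,"gripper":0.1},
  {"tx":0,"ty":0,"tz":0,"rx":0.058,"ry":0.08,"rz":0.26,"gripper":0.1},
  {"tx":0,"ty":0,"tz":0,"rx":0.058,"ry":0.08,"rz":0.26,"gripper":0.1},
  {"tx":0,"ty":0,"tz":0,"rx":0.058,"ry":0.08,"rz":0.26,"gripper":0.1},
  {"tx":0,"ty":0,"tz":0,"rx":0.058,"ry":0.08,"rz":0.26,"gripper":0.1},
  {"tx":0,"ty":0,"tz":0,"rx":0.058,"ry":0.08,"rz":0.26,"gripper":0.1},
  {"tx":0,"ty":0,"tz":0,"rx":0,"ry":0,"rz":0,"gripper":0.1},
  {"tx":0,"ty":0,"tz":0,"rx":0,"ry":0,"rz":0,"gripper":0.1},
])

```text
time_s: 14.35
ee_pos: [454.6, 11.5, 158.6]
ee_rot: [-179.8, -0.1, 133.1]
force: [0.2, 0.4, 0.0]
gripper_width: 41.1
gripper_force: 0.0
```

Run:
```python
from h import *
plan([(np.array([455.,10,160]),down(43))])
d=wgrab("w5");d2=d
```

```text
t 14.35 at [454.6  11.5 158.6] [-1.798e+02 -1.000e-01  1.331e+02] w 41.1 q [  0.  10. 109.  -0.  61. -43.]
shift [-0.003 -0.002 -0.003] turn [-0.007 -0.003  0.003]
```

View pics/w5.png

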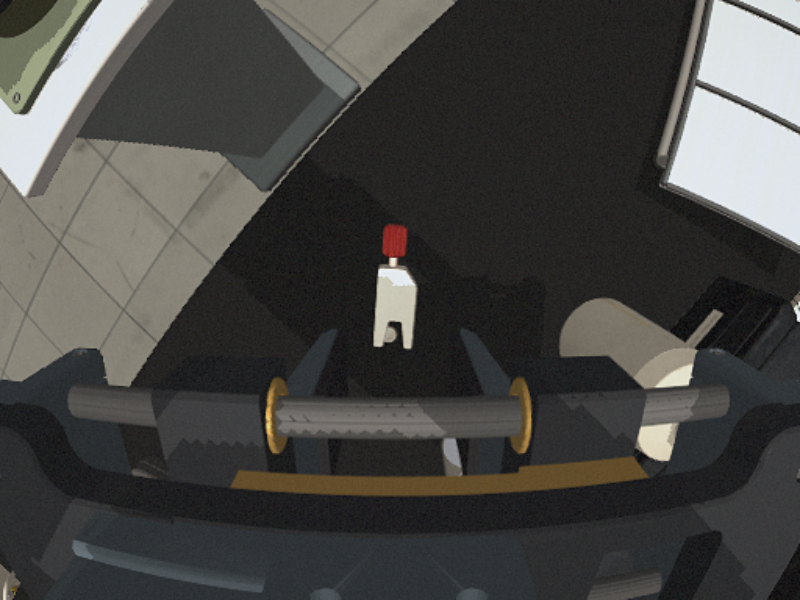

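Run:
```python
from h import *
d=load("w5");f=d["frame"].astype(int);r,g,b=f[...,0],f[...,1],f[...,2]
red=((r>100)&(r>2*g)).astype(np.uint8);w=((f.min(2)>120)|(red>0)).astype(np.uint8)
roi=(225,135,285,228)
for z in(8,16):
    c=blob(w,roi,3)[1][:,0];P=wonz(d,c,z)[:,:2].astype(np.float32);rr=cv2.minAreaRect(P);B=cv2.boxPoints(rr)
    l=max((B[1]-B[0],B[2]-B[1]),key=np.linalg.norm);print(z,rr,"dir",np.degrees(np.arctan2(l[1],l[0]))%180)
cr=wonz(d,blob(red,roi)[0],12)[0]; ww=((f.min(2)>120)).astype(np.uint8);cw=wonz(d,blob(ww,roi)[0],14)[0]
print("knob",cr.round(1),"block",cw.round(1),"dir",np.degrees(np.arctan2(*(cr-cw)[1::-1])))
# edges of block
k=.64;E=wonz(d,np.array([[381,272],[374,345],[417,290],[412,347]])*k,16);print(E.round(1), [np.degrees(np.arctan2(*(E[i]-E[i+1])[1::-1])) for i in(0,2)])
for n,p in(("scene",[(420,335),(456,335),(438,342)]),("top",[(373,300),(406,300),(390,312)])):
    print("bottle base pts",n,onz(load(n+"0"),np.array(p)*k,0).round(0).tolist())
```

```text
8 ((456.21484375, 8.725383758544922), (27.94117546081543, 89.14828491210938), 38.71574020385742) dir 128.71574
16 ((454.9975891113281, 10.113975524902344), (27.24652862548828, 86.93191528320312), 38.71577072143555) dir 128.71576
knob [431.6  32.7  12. ] block [ 4.624e+02 -2.000e-01  1.400e+01] dir 133.09581512895545
[[439.9  11.2  16. ]
 [472.3 -31.5  16. ]
 [466.7  18.9  16. ]
 [493.2 -13.9  16. ]] [np.float64(127.19458904896877), np.float64(128.90590531328024)]
bottle base pts scene [[572.0, 106.0, 0.0], [627.0, 60.0, 0.0], [579.0, 62.0, 0.0]]
bottle base pts top [[588.0, 118.0, 0.0], [601.0, 49.0, 0.0], [568.0, 77.0, 0.0]]
```

Call:
send_rows([
  {"tx":-0.029,"ty":-0.003,"tz":0.02,"rx":0,"ry":0,"rz":0,"gripper":0.1},
  {"tx":0,"ty":0,"tz":0.06,"rx":0,"ry":0,"rz":0.137,"gripper":0.1},
  {"tx":0,"ty":0,"tz":0.06,"rx":0,"ry":0,"rz":0,"gripper":0.1},
  {"tx":0,"ty":0,"tz":0.06,"rx":0,"ry":0,"rz":0,"gripper":0.1},
  {"tx":0,"ty":0,"tz":0.06,"rx":0,"ry":0,"rz":0,"gripper":0.1},
  {"tx":0,"ty":0,"tz":0.03,"rx":0,"ry":0,"rz":0,"gripper":0.1},
  {"tx":0,"ty":0,"tz":0.019,"rx":0,"ry":0,"rz":0,"gripper":0.1},
  {"tx":0,"ty":0,"tz":0,"rx":0,"ry":0,"rz":0,"gripper":0.1},
  {"tx":0,"ty":0,"tz":0,"rx":0,"ry":0,"rz":0,"gripper":0.1},
], grip_force=25)

```text
time_s: 15.52
ee_pos: [464.3, -0.3, 5.3]
ee_rot: [-179.9, 0.0, 128.9]
force: [-0.2, 0.3, -0.3]
gripper_width: 40.6
gripper_force: 0.0
```

Call:
send_rows([
  {"tx":0,"ty":0,"tz":0.004,"rx":0,"ry":0,"rz":0,"gripper":0.1},
  {"tx":0,"ty":0,"tz":0,"rx":0,"ry":0,"rz":0,"gripper":1},
  {"tx":0,"ty":0,"tz":0,"rx":0,"ry":0,"rz":0,"gripper":1},
  {"tx":0,"ty":0,"tz":0,"rx":0,"ry":0,"rz":0,"gripper":1},
  {"tx":0,"ty":0,"tz":0,"rx":0,"ry":0,"rz":0,"gripper":1},
  {"tx":0,"ty":0,"tz":0,"rx":0,"ry":0,"rz":0,"gripper":1},
  {"tx":0,"ty":0,"tz":-0.03,"rx":0,"ry":0,"rz":0,"gripper":1},
  {"tx":0,"ty":0,"tz":-0.08,"rx":0,"ry":0,"rz":0,"gripper":1},
  {"tx":0,"ty":0,"tz":-0.08,"rx":0,"ry":0,"rz":0,"gripper":1},
  {"tx":0,"ty":0,"tz":-0.08,"rx":0,"ry":0,"rz":0,"gripper":1},
  {"tx":0,"ty":0,"tz":-0.08,"rx":0,"ry":0,"rz":0,"gripper":1},
  {"tx":0,"ty":0,"tz":0,"rx":0,"ry":0,"rz":0,"gripper":1},
])

```text
time_s: 17.02
ee_pos: [466.1, 0.0, 180.4]
ee_rot: [179.8, 0.2, 128.9]
force: [0.8, 0.7, -1.5]
gripper_width: 27.5
gripper_force: 25.0
```

Run:
```python
from h import *
n=RT[:,2]
# knob lies on tool +x side = down slope; cutter origin is 12 mm towards the knob
m=tray(-22,0,100)
plan([(m,None),(m,down(114.4,n))])
```

```text
t 17.02 at [466.1   0.  180.4] [179.8   0.2 128.9] w 27.5 q [ -1.  10. 106.  -0.  63. -40.]
shift [0.45  0.452 0.048] turn [0. 0. 0.]
shift [0. 0. 0.] turn [-0.549 -0.699 -2.475]
```

Call:
send_rows([
  {"tx":0.045,"ty":0.045,"tz":0,"rx":0,"ry":0,"rz":0,"gripper":1},
  {"tx":0.045,"ty":0.045,"tz":0,"rx":0,"ry":0,"rz":0,"gripper":1},
  {"tx":0.045,"ty":0.045,"tz":0,"rx":0,"ry":0,"rz":0,"gripper":1},
  {"tx":0.045,"ty":0.045,"tz":0,"rx":0,"ry":0,"rz":0,"gripper":1},
  {"tx":0.045,"ty":0.045,"tz":0,"rx":0,"ry":0,"rz":0,"gripper":1},
  {"tx":0.045,"ty":0.045,"tz":0,"rx":0,"ry":0,"rz":0,"gripper":1},
  {"tx":0.045,"ty":0.045,"tz":0,"rx":0,"ry":0,"rz":0,"gripper":1},
  {"tx":0.045,"ty":0.045,"tz":0.01,"rx":0,"ry":0,"rz":0,"gripper":1},
  {"tx":0.045,"ty":0.045,"tz":0.02,"rx":0,"ry":0,"rz":0,"gripper":1},
  {"tx":0.045,"ty":0.045,"tz":0.02,"rx":0,"ry":0,"rz":0,"gripper":1},
  {"tx":0,"ty":0,"tz":0,"rx":-0.061,"ry":-0.078,"rz":-0.275,"gripper":1},
  {"tx":0,"ty":0,"tz":0,"rx":-0.061,"ry":-0.078,"rz":-0.275,"gripper":1},
])

```text
time_s: 18.52
ee_pos: [497.1, 316.3, 149.7]
ee_rot: [177.4, 5.0, 145.6]
force: [0.4, -0.0, -1.0]
gripper_width: 28.0
gripper_force: 25.0
```

Call:
send_rows([
  {"tx":0,"ty":0,"tz":0,"rx":-0.061,"ry":-0.078,"rz":-0.275,"gripper":1},
  {"tx":0,"ty":0,"tz":0,"rx":-0.061,"ry":-0.078,"rz":-0.275,"gripper":1},
  {"tx":0,"ty":0,"tz":0,"rx":-0.061,"ry":-0.078,"rz":-0.275,"gripper":1},
  {"tx":0,"ty":0,"tz":0,"rx":-0.061,"ry":-0.078,"rz":-0.275,"gripper":1},
  {"tx":0,"ty":0,"tz":0,"rx":-0.061,"ry":-0.078,"rz":-0.275,"gripper":1},
  {"tx":0,"ty":0,"tz":0,"rx":-0.061,"ry":-0.078,"rz":-0.275,"gripper":1},
  {"tx":0,"ty":0,"tz":0,"rx":-0.061,"ry":-0.078,"rz":-0.275,"gripper":1},
  {"tx":0,"ty":0,"tz":0,"rx":0,"ry":0,"rz":0,"gripper":1},
  {"tx":0,"ty":0,"tz":0,"rx":0,"ry":0,"rz":0,"gripper":1},
])

```text
time_s: 19.65
ee_pos: [497.9, 316.3, 151.7]
ee_rot: [179.8, 24.6, -155.8]
force: [0.4, -0.6, -0.7]
gripper_width: 28.0
gripper_force: 25.0
```

```bash
python3 tz.py
python3 - <<'E'
from h import *
plan([(tray(-22,0,12),down(114.4,RT[:,2]))])
wgrab("w6")
E
```

```text
19.65 TCP in tray [-26.8   0.8  97.1] force in tray [-0.1 -0.7 -0.7] 28.0 24.998504519462585
t 19.65 at [497.9 316.3 151.7] [ 179.8   24.6 -155.8] w 28.0 q [ 33.  12. 113.  -7.  30. -75.]
shift [-0.011 -0.002  0.17 ] turn [ 0.003 -0.013 -0.005]
```

View pics/w6.png

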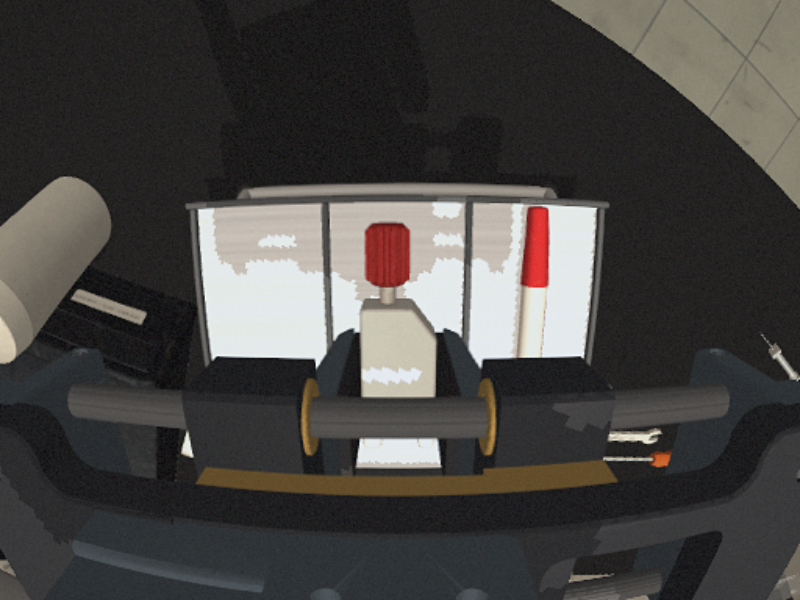

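The cutter is held straight above the middle bay, between ribs at x = 327 and 468, with the knob at (388,255). The marker rests in the left bay against the lower wall near (537,210).

Call:
send_rows([
  {"tx":-0.012,"ty":0.002,"tz":0.03,"rx":0,"ry":-0.012,"rz":0,"gripper":1},
  {"tx":0,"ty":0,"tz":0.05,"rx":0,"ry":0,"rz":0,"gripper":1},
  {"tx":0,"ty":0,"tz":0.05,"rx":0,"ry":0,"rz":0,"gripper":1},
  {"tx":0,"ty":0,"tz":0.03,"rx":0,"ry":0,"rz":0,"gripper":1},
  {"tx":0,"ty":0,"tz":0.008,"rx":0,"ry":0,"rz":0,"gripper":1},
  {"tx":0,"ty":0,"tz":0.005,"rx":0,"ry":0,"rz":0,"gripper":1},
  {"tx":0,"ty":0,"tz":0,"rx":0,"ry":0,"rz":0,"gripper":1},
  {"tx":0,"ty":0,"tz":0,"rx":0,"ry":0,"rz":0,"gripper":1},
])

```text
time_s: 20.7
ee_pos: [535.9, 334.9, 77.4]
ee_rot: [179.9, 25.1, -155.7]
force: [0.2, -0.8, -0.4]
gripper_width: 27.9
gripper_force: 25.0
```

```bash
python3 tz.py
```

```text
20.7 TCP in tray [-19.8   2.   11.9] force in tray [-0.3 -0.8 -0.4] 27.9 24.998384714126587
```

Call:
send_rows([
  {"tx":0,"ty":0,"tz":0.009,"rx":0,"ry":0,"rz":0,"gripper":1},
  {"tx":0,"ty":0,"tz":0.005,"rx":0,"ry":0,"rz":0,"gripper":1},
  {"tx":0,"ty":0,"tz":0,"rx":0,"ry":0,"rz":0,"gripper":1},
  {"tx":0,"ty":0,"tz":0,"rx":0,"ry":0,"rz":0,"gripper":1},
])

```text
time_s: 21.2
ee_pos: [538.4, 336.0, 70.1]
ee_rot: [179.9, 25.1, -155.6]
force: [0.5, 0.7, -0.4]
gripper_width: 27.5
gripper_force: 25.0
```

Call:
send_rows([
  {"tx":0,"ty":0,"tz":0.003,"rx":0,"ry":0,"rz":0,"gripper":1},
  {"tx":0,"ty":0,"tz":0,"rx":0,"ry":0,"rz":0,"gripper":1},
  {"tx":0,"ty":0,"tz":0,"rx":0,"ry":0,"rz":0,"gripper":1},
])

```text
time_s: 21.58
ee_pos: [538.7, 336.1, 69.8]
ee_rot: [179.9, 25.1, -155.6]
force: [-5.2, -1.1, 6.5]
gripper_width: 27.7
gripper_force: 25.0
```

```bash
python3 tz.py
```

```text
21.575 TCP in tray [-20.3   2.    3.8] force in tray [-2.   1.1  8.1] 27.7 25.001542568206787
```

Call:
send_rows([
  {"tx":0,"ty":0,"tz":0.001,"rx":0,"ry":0,"rz":0,"gripper":1},
  {"tx":0,"ty":0,"tz":0,"rx":0,"ry":0,"rz":0,"gripper":1},
  {"tx":0,"ty":0,"tz":0,"rx":0,"ry":0,"rz":0,"gripper":0.2},
  {"tx":0,"ty":0,"tz":0,"rx":0,"ry":0,"rz":0,"gripper":0.2},
  {"tx":0,"ty":0,"tz":0,"rx":0,"ry":0,"rz":0,"gripper":0.2},
  {"tx":0,"ty":0,"tz":0,"rx":0,"ry":0,"rz":0,"gripper":0.2},
  {"tx":0,"ty":0,"tz":-0.03,"rx":0,"ry":0,"rz":0,"gripper":0.2},
  {"tx":0,"ty":0,"tz":-0.06,"rx":0,"ry":0,"rz":0,"gripper":0.2},
  {"tx":0,"ty":0,"tz":-0.06,"rx":0,"ry":0,"rz":0,"gripper":0.2},
  {"tx":0,"ty":0,"tz":-0.06,"rx":0,"ry":0,"rz":0,"gripper":-1},
  {"tx":0,"ty":0,"tz":-0.02,"rx":0,"ry":0,"rz":0,"gripper":-1},
  {"tx":0,"ty":0,"tz":0,"rx":0,"ry":0,"rz":0,"gripper":-1},
])

```text
time_s: 23.08
ee_pos: [495.0, 316.1, 173.4]
ee_rot: [179.9, 25.2, -155.7]
force: [-0.4, -0.6, -0.5]
gripper_width: 63.4
gripper_force: 0.0
```

Run:
```python
from h import *
d=wgrab("w7");f=d["frame"].astype(int);r,g=f[...,0],f[...,1]
red=((r>100)&(r>2*g)).astype(np.uint8)
n,l,st,c=cv2.connectedComponentsWithStats(red)
for i in range(1,n):
    if st[i,4]>150:print("red",wtray(d,c[i],8).round(1),st[i].tolist())
m=np.array([440.,-260,200])
plan([(m,None),(m,down(-60,(0,0,1.)))])
d=load("w1");k=.64
# meter right edge / analyser base corner as seen in first wrist view
```

```text
red [[-62.5  79.8   8. ]] [328, 124, 16, 47, 667]
red [[-66.2  -3.1   8. ]] [243, 132, 16, 23, 351]
t 23.12 at [494.8 315.9 172.3] [ 179.9   25.1 -155.6] w 67.6 q [ 34.  11. 112.  -7.  33. -76.]
shift [ 0.497 -1.004 -0.296] turn [0. 0. 0.]
shift [0. 0. 0.] turn [1.262 0.056 5.678]
```

Run:
```python
from h import *
m=np.array([420.,-150,220])
plan([(m,None),(m,down(-72)),(np.array([430.,-250,220]),None)])
```

```text
t 23.12 at [494.8 315.9 172.3] [ 179.9   25.1 -155.6] w 67.6 q [ 34.  11. 112.  -7.  33. -76.]
shift [ 0.431 -0.787 -0.309] turn [0. 0. 0.]
shift [0. 0. 0.] turn [-1.256  0.076 -5.654]
shift [-0.043  0.196  0.   ] turn [0. 0. 0.]
```

Call:
send_rows([
  {"tx":0.036,"ty":-0.065,"tz":-0.026,"rx":0,"ry":0,"rz":0,"gripper":-1},
  {"tx":0.036,"ty":-0.066,"tz":-0.026,"rx":0,"ry":0,"rz":0,"gripper":-1},
  {"tx":0.036,"ty":-0.066,"tz":-0.026,"rx":0,"ry":0,"rz":0,"gripper":-1},
  {"tx":0.036,"ty":-0.066,"tz":-0.026,"rx":0,"ry":0,"rz":0,"gripper":-1},
  {"tx":0.036,"ty":-0.066,"tz":-0.026,"rx":0,"ry":0,"rz":0,"gripper":-1},
  {"tx":0.036,"ty":-0.066,"tz":-0.026,"rx":0,"ry":0,"rz":0,"gripper":-1},
  {"tx":0.036,"ty":-0.066,"tz":-0.026,"rx":0,"ry":0,"rz":0,"gripper":-1},
  {"tx":0.036,"ty":-0.066,"tz":-0.026,"rx":0,"ry":0,"rz":0,"gripper":-1},
  {"tx":0.036,"ty":-0.066,"tz":-0.026,"rx":0,"ry":0,"rz":0,"gripper":-1},
  {"tx":0.036,"ty":-0.066,"tz":-0.026,"rx":0,"ry":0,"rz":0,"gripper":-1},
  {"tx":0.036,"ty":-0.066,"tz":-0.026,"rx":0,"ry":0,"rz":0,"gripper":-1},
  {"tx":0.035,"ty":-0.062,"tz":-0.023,"rx":0,"ry":0,"rz":0,"gripper":-1},
])

```text
time_s: 24.62
ee_pos: [435.4, -106.8, 239.8]
ee_rot: [-178.5, 21.4, -158.4]
force: [0.9, -0.1, 0.7]
gripper_width: 91.1
gripper_force: 0.0
```

Call:
send_rows([
  {"tx":0,"ty":0,"tz":0,"rx":0.07,"ry":0.003,"rz":0.315,"gripper":-1},
  {"tx":0,"ty":0,"tz":0,"rx":0.07,"ry":0.003,"rz":0.315,"gripper":-1},
  {"tx":0,"ty":0,"tz":0,"rx":0.07,"ry":0.003,"rz":0.315,"gripper":-1},
  {"tx":0,"ty":0,"tz":0,"rx":0.07,"ry":0.003,"rz":0.315,"gripper":-1},
  {"tx":0,"ty":0,"tz":0,"rx":0.07,"ry":0.003,"rz":0.315,"gripper":-1},
  {"tx":0,"ty":0,"tz":0,"rx":0.07,"ry":0.003,"rz":0.315,"gripper":-1},
  {"tx":0,"ty":0,"tz":0,"rx":0.07,"ry":0.003,"rz":0.315,"gripper":-1},
  {"tx":0,"ty":0,"tz":0,"rx":0.07,"ry":0.003,"rz":0.315,"gripper":-1},
  {"tx":0,"ty":0,"tz":0,"rx":0.07,"ry":0.003,"rz":0.315,"gripper":-1},
  {"tx":0,"ty":0,"tz":0,"rx":0.07,"ry":0.003,"rz":0.315,"gripper":-1},
  {"tx":0,"ty":0,"tz":0,"rx":0.07,"ry":0.003,"rz":0.315,"gripper":-1},
  {"tx":0,"ty":0,"tz":0,"rx":0.07,"ry":0.003,"rz":0.315,"gripper":-1},
])

```text
time_s: 26.12
ee_pos: [435.6, -105.6, 239.3]
ee_rot: [172.1, 9.3, 83.3]
force: [-0.8, -0.1, -0.5]
gripper_width: 91.2
gripper_force: 0.0
```

Call:
send_rows([
  {"tx":0,"ty":0,"tz":0,"rx":0.07,"ry":0.003,"rz":0.315,"gripper":-1},
  {"tx":0,"ty":0,"tz":0,"rx":0.07,"ry":0.003,"rz":0.315,"gripper":-1},
  {"tx":0,"ty":0,"tz":0,"rx":0.07,"ry":0.003,"rz":0.315,"gripper":-1},
  {"tx":0,"ty":0,"tz":0,"rx":0.07,"ry":0.003,"rz":0.315,"gripper":-1},
  {"tx":0,"ty":0,"tz":0,"rx":0.07,"ry":0.003,"rz":0.315,"gripper":-1},
  {"tx":0,"ty":0,"tz":0,"rx":0.07,"ry":0.003,"rz":0.315,"gripper":-1},
  {"tx":0,"ty":0,"tz":0,"rx":0,"ry":0,"rz":0.2,"gripper":-1},
  {"tx":0,"ty":0,"tz":0,"rx":0,"ry":0,"rz":0.2,"gripper":-1},
  {"tx":0,"ty":0,"tz":0,"rx":0,"ry":0,"rz":0,"gripper":-1},
])

```text
time_s: 27.25
ee_pos: [435.6, -105.8, 239.5]
ee_rot: [178.0, 3.4, 14.9]
force: [-0.7, -0.4, -0.4]
gripper_width: 91.4
gripper_force: 0.0
```

Run:
```python
from h import *
plan([(np.array([435.,-250,220]),down(-72))])
```

```text
t 27.25 at [ 435.6 -105.8  239.5] [178.    3.4  14.9] w 91.4 q [-13.   7. 101.  -4.  74.  63.]
shift [-0.073  0.277  0.053] turn [ 0.064  0.116 -0.1  ]
```

Call:
send_rows([
  {"tx":0,"ty":0,"tz":0,"rx":0.064,"ry":0.116,"rz":-0.1,"gripper":-1},
  {"tx":-0.015,"ty":0.055,"tz":0.008,"rx":0,"ry":0,"rz":0,"gripper":-1},
  {"tx":-0.015,"ty":0.055,"tz":0.008,"rx":0,"ry":0,"rz":0,"gripper":-1},
  {"tx":-0.015,"ty":0.055,"tz":0.008,"rx":0,"ry":0,"rz":0,"gripper":-1},
  {"tx":-0.015,"ty":0.055,"tz":0.008,"rx":0,"ry":0,"rz":0,"gripper":-1},
  {"tx":-0.015,"ty":0.055,"tz":0.008,"rx":0,"ry":0,"rz":0,"gripper":-1},
  {"tx":0,"ty":0,"tz":0,"rx":0,"ry":0,"rz":0,"gripper":-1},
])

```text
time_s: 28.12
ee_pos: [442.2, -249.3, 219.6]
ee_rot: [180.0, -0.1, 17.9]
force: [-1.1, 0.2, 0.4]
gripper_width: 91.3
gripper_force: 0.0
```

Run:
```python
from h import *
plan([(np.array([435.,-250,220]),down(-72))])
wgrab("w8")
```

```text
t 28.12 at [ 442.2 -249.3  219.6] [ 1.80e+02 -1.00e-01  1.79e+01] w 91.3 q [-31.  12.  98.   0.  70.  41.]
shift [-0.014 -0.003 -0.001] turn [ 0.    -0.002 -0.004]
```

View pics/w8.png

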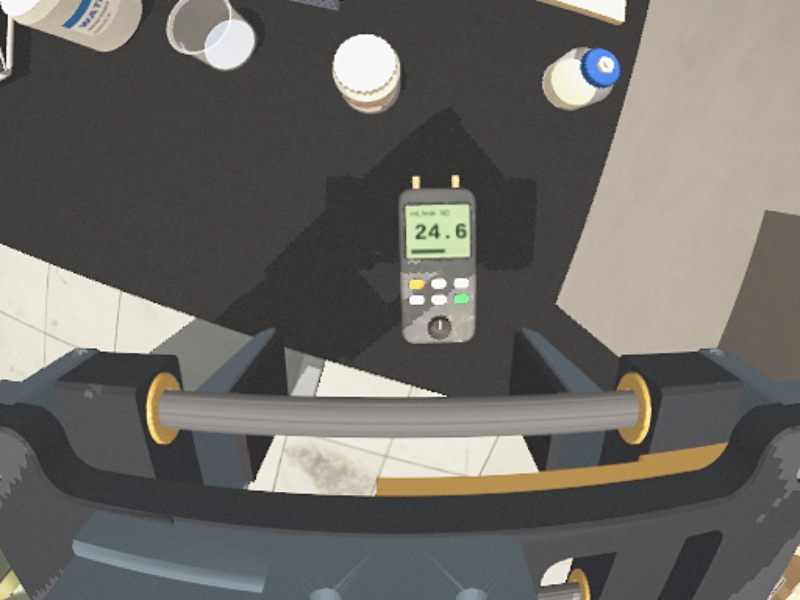

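Meter seen at corners (399,190), (476,190), (402,342), (476,342), knob at (438,327); the analyser's base corner is at about (557,303), to the right of the meter.

Run:
```python
from h import *
d=load("w8");k=.64
E=wonz(d,np.array([[399,190],[476,190],[402,342],[476,342]])*k,26);print(E.round(1),"centre",E.mean(0).round(1))
ax=(E[0]+E[1]-E[2]-E[3])/2;print("len",np.linalg.norm(ax),"dir",np.degrees(np.arctan2(ax[1],ax[0])),"edges",[np.degrees(np.arctan2(*(E[i]-E[i+2])[1::-1])) for i in(0,1)],"w",np.linalg.norm(E[0]-E[1]))
K=wonz(d,np.array([[438,327]])*k,34)[0];print("knob",K.round(1))
S=wonz(d,np.array([[410,225],[465,226]])*k,26);print()
c=E.mean(0);a=np.degrees(np.arctan2(ax[1],ax[0]))
A=wonz(d,np.array([[557,303],[600,160],[610,350]])*k,0);print("analyser",A.round(1))
Rz=R.from_euler("z",a,degrees=True).as_matrix();print("analyser in meter frame (x along, y left)",((A-c)@Rz).round(1))
```

```text
[[ 508.2 -230.2   26. ]
 [ 527.6 -287.5   26. ]
 [ 390.5 -271.    26. ]
 [ 409.4 -330.4   26. ]] centre [ 458.9 -279.8   26. ]
len 125.1614066858494 dir 19.537591928345012 edges [np.float64(19.118775104738766), np.float64(19.952336073206606)] w 60.43454720954633
knob [ 414.3 -293.8   34. ]

analyser [[ 459.3 -396.7    0. ]
 [ 594.3 -389.1    0. ]
 [ 433.4 -469.4    0. ]]
analyser in meter frame (x along, y left) [[ -38.8 -110.3  -26. ]
 [  91.  -148.3  -26. ]
 [ -87.5 -170.2  -26. ]]
```

Call:
send_rows([
  {"tx":0.013,"ty":0.068,"tz":0,"rx":0,"ry":0,"rz":-0.053,"gripper":-1},
  {"tx":0,"ty":0,"tz":0.05,"rx":0,"ry":0,"rz":0,"gripper":-1},
  {"tx":0,"ty":0,"tz":0.06,"rx":0,"ry":0,"rz":0,"gripper":-1},
  {"tx":0,"ty":0,"tz":0.06,"rx":0,"ry":0,"rz":0,"gripper":-1},
  {"tx":0,"ty":0,"tz":0.06,"rx":0,"ry":0,"rz":0,"gripper":-1},
  {"tx":0,"ty":0,"tz":0.06,"rx":0,"ry":0,"rz":0,"gripper":-1},
  {"tx":0,"ty":0,"tz":0.06,"rx":0,"ry":0,"rz":0,"gripper":-1},
  {"tx":0,"ty":0,"tz":0.04,"rx":0,"ry":0,"rz":0,"gripper":-1},
  {"tx":0,"ty":0,"tz":0.02,"rx":0,"ry":0,"rz":0,"gripper":-1},
  {"tx":0,"ty":0,"tz":0.008,"rx":0,"ry":0,"rz":0,"gripper":-1},
  {"tx":0,"ty":0,"tz":0,"rx":0,"ry":0,"rz":0,"gripper":-1},
  {"tx":0,"ty":0,"tz":0,"rx":0,"ry":0,"rz":0,"gripper":-1},
], grip_force=50)

```text
time_s: 29.68
ee_pos: [460.1, -278.8, 12.7]
ee_rot: [179.8, -0.2, 19.5]
force: [-0.2, -1.1, -0.1]
gripper_width: 90.8
gripper_force: 0.0
```

Call:
send_rows([
  {"tx":-0.001,"ty":0,"tz":0.005,"rx":0,"ry":0,"rz":0,"gripper":-1},
  {"tx":0,"ty":0,"tz":0,"rx":0,"ry":0,"rz":0,"gripper":1},
  {"tx":0,"ty":0,"tz":0,"rx":0,"ry":0,"rz":0,"gripper":1},
  {"tx":0,"ty":0,"tz":0,"rx":0,"ry":0,"rz":0,"gripper":1},
  {"tx":0,"ty":0,"tz":0,"rx":0,"ry":0,"rz":0,"gripper":1},
  {"tx":0,"ty":0,"tz":0,"rx":0,"ry":0,"rz":0,"gripper":1},
  {"tx":0,"ty":0,"tz":0,"rx":0,"ry":0,"rz":0,"gripper":1},
  {"tx":0,"ty":0,"tz":0,"rx":0,"ry":0,"rz":0,"gripper":1},
])

```text
time_s: 30.68
ee_pos: [459.0, -278.5, 9.5]
ee_rot: [179.9, -0.1, 19.5]
force: [-0.3, 1.5, 1.5]
gripper_width: 61.8
gripper_force: 50.0
```

Call:
send_rows([
  {"tx":0,"ty":0,"tz":-0.02,"rx":0,"ry":0,"rz":0,"gripper":1},
  {"tx":0,"ty":0,"tz":-0.06,"rx":0,"ry":0,"rz":0,"gripper":1},
  {"tx":0,"ty":0,"tz":-0.06,"rx":0,"ry":0,"rz":0,"gripper":1},
  {"tx":0,"ty":0,"tz":-0.06,"rx":0,"ry":0,"rz":0,"gripper":1},
  {"tx":0,"ty":0,"tz":-0.06,"rx":0,"ry":0,"rz":0,"gripper":1},
  {"tx":0,"ty":0,"tz":-0.06,"rx":0,"ry":0,"rz":0,"gripper":1},
  {"tx":0,"ty":0,"tz":-0.06,"rx":0,"ry":0,"rz":0,"gripper":1},
  {"tx":0,"ty":0,"tz":-0.02,"rx":0,"ry":0,"rz":0,"gripper":1},
  {"tx":0,"ty":0,"tz":0,"rx":0,"ry":0,"rz":0,"gripper":1},
])

```text
time_s: 31.8
ee_pos: [458.5, -278.6, 209.5]
ee_rot: [179.9, -0.2, 19.5]
force: [0.2, 0.3, -2.8]
gripper_width: 61.4
gripper_force: 50.0
```

Run:
```python
from h import *
m=tray(-17,-82,120)   # case centre = origin -5 mm
plan([(np.array([400.,-150,230]),None),(np.array([420.,200,230]),None),(m,None),(m,down(-65.6,RT[:,2]))]); print(m)
d=wgrab("w9")
```

```text
t 31.8 at [ 458.5 -278.6  209.5] [179.9  -0.2  19.5] w 61.4 q [-33.  15.  95.   0.  70.  38.]
shift [-0.024 -0.282 -0.042] turn [0. 0. 0.]
shift [ 0.272 -0.646 -0.001] turn [0. 0. 0.]
shift [ 0.237 -0.002  0.107] turn [0. 0. 0.]
shift [0. 0. 0.] turn [ 0.04   0.828 -0.159]
[531.35886297 240.60888674 176.57242399]
```

Call:
send_rows([
  {"tx":-0.004,"ty":-0.03,"tz":-0.008,"rx":0,"ry":0,"rz":0,"gripper":1},
  {"tx":-0.005,"ty":-0.05,"tz":-0.008,"rx":0,"ry":0,"rz":0,"gripper":1},
  {"tx":-0.005,"ty":-0.06,"tz":-0.008,"rx":0,"ry":0,"rz":0,"gripper":1},
  {"tx":-0.005,"ty":-0.07,"tz":-0.008,"rx":0,"ry":0,"rz":0,"gripper":1},
  {"tx":-0.005,"ty":-0.072,"tz":-0.01,"rx":0,"ry":0,"rz":0,"gripper":1},
  {"tx":0.03,"ty":-0.072,"tz":0,"rx":0,"ry":0,"rz":0,"gripper":1},
  {"tx":0.03,"ty":-0.072,"tz":0,"rx":0,"ry":0,"rz":0,"gripper":1},
  {"tx":0.03,"ty":-0.072,"tz":0,"rx":0,"ry":0,"rz":0,"gripper":1},
  {"tx":0.03,"ty":-0.072,"tz":0,"rx":0,"ry":0,"rz":0,"gripper":1},
  {"tx":0.03,"ty":-0.072,"tz":0,"rx":0,"ry":0,"rz":0,"gripper":1},
  {"tx":0.03,"ty":-0.072,"tz":0,"rx":0,"ry":0,"rz":0,"gripper":1},
  {"tx":0.03,"ty":-0.072,"tz":0,"rx":0,"ry":0,"rz":0,"gripper":1},
])

```text
time_s: 33.35
ee_pos: [412.9, 124.6, 230.0]
ee_rot: [179.9, -0.1, 19.6]
force: [1.1, -0.2, -2.8]
gripper_width: 61.5
gripper_force: 50.0
```

Call:
send_rows([
  {"tx":0.03,"ty":-0.072,"tz":0,"rx":0,"ry":0,"rz":0,"gripper":1},
  {"tx":0.032,"ty":-0.06,"tz":0,"rx":0,"ry":0,"rz":0,"gripper":1},
  {"tx":0.047,"ty":-0.01,"tz":0.02,"rx":0,"ry":0,"rz":0,"gripper":1},
  {"tx":0.047,"ty":0,"tz":0.02,"rx":0,"ry":0,"rz":0,"gripper":1},
  {"tx":0.047,"ty":0,"tz":0.02,"rx":0,"ry":0,"rz":0,"gripper":1},
  {"tx":0.047,"ty":0,"tz":0.02,"rx":0,"ry":0,"rz":0,"gripper":1},
  {"tx":0.047,"ty":0,"tz":0.02,"rx":0,"ry":0,"rz":0,"gripper":1},
  {"tx":0,"ty":0,"tz":0,"rx":0.01,"ry":0.207,"rz":-0.04,"gripper":1},
  {"tx":0,"ty":0,"tz":0,"rx":0.01,"ry":0.207,"rz":-0.04,"gripper":1},
  {"tx":0,"ty":0,"tz":0,"rx":0.01,"ry":0.207,"rz":-0.04,"gripper":1},
  {"tx":0,"ty":0,"tz":0,"rx":0.01,"ry":0.207,"rz":-0.04,"gripper":1},
  {"tx":0,"ty":0,"tz":0,"rx":0,"ry":0,"rz":0,"gripper":1},
])

```text
time_s: 34.85
ee_pos: [526.8, 238.5, 178.8]
ee_rot: [-179.9, -24.6, 24.4]
force: [-0.2, 0.0, -2.7]
gripper_width: 61.5
gripper_force: 50.0
```

```bash
python3 tz.py
python3 - <<'E'
from h import *
plan([(tray(-17,-82,22),down(-65.6,RT[:,2]))])
wgrab("w10")
E
```

```text
34.85 TCP in tray [-20.6 -82.1 124.1] force in tray [-1.2  0.1 -2.4] 61.5 49.99911189079285
t 34.85 at [526.8 238.5 178.8] [-179.9  -24.6   24.4] w 61.5 q [ 23.   9. 112.   1.  34.  87.]
shift [0.008 0.    0.204] turn [-0.003  0.012  0.   ]
```

View pics/w10.png

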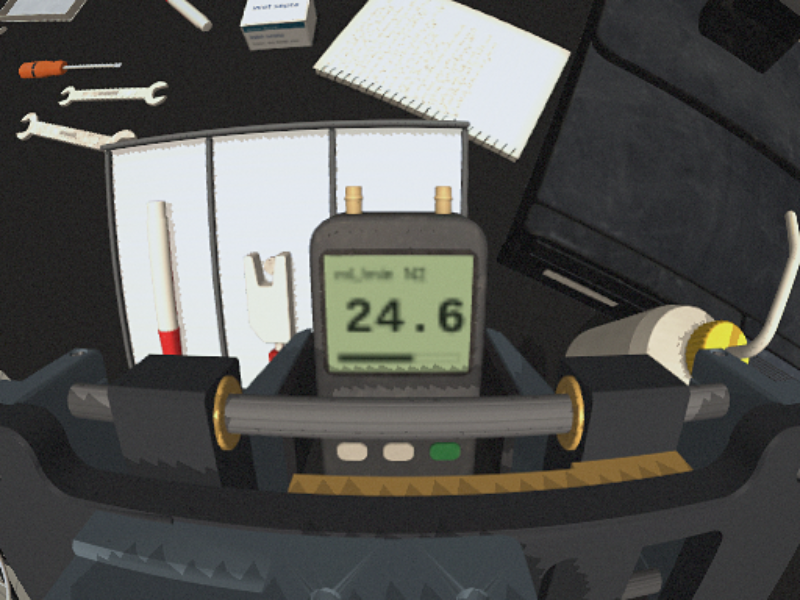

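The meter is held squarely over the right bay, whose rib is at about (333,135) and right wall at (465,135). The marker (160,280) and cutter (270,300) lie in their bays. The bottle is clear at (690,340).

Run:
```python
from h import *
d=load("w10");k=.64
print(wtray(d,np.array([[333,135],[335,190],[466,135],[464,200],[209,145],[216,300],[109,155],[127,330]])*k,6).round(1).tolist(), "want y -41 -41 -123 -123 41 41 123 123")
print("upper wall", wtray(d,np.array([[333,126],[467,123],[210,134]])*k,12).round(1).tolist())
print("meter top edges",(wtray(d,np.array([[311,240],[488,240]])*k,124-10+26)).round(1).tolist())
```

```text
[[83.2, -43.3, 6.0], [48.7, -44.3, 6.0], [83.3, -124.9, 6.0], [42.6, -124.1, 6.0], [81.8, 38.7, 6.0], [-21.7, 39.9, 6.0], [83.6, 119.2, 6.0], [-44.7, 117.8, 6.0]] want y -41 -41 -123 -123 41 41 123 123
upper wall [[88.1, -44.2, 12.0], [90.2, -124.6, 12.0], [88.3, 35.4, 12.0]]
meter top edges [[35.0, -54.1, 140.0], [35.1, -113.8, 140.0]]
```

Call:
send_rows([
  {"tx":0.004,"ty":0,"tz":0.03,"rx":0,"ry":0.012,"rz":0,"gripper":1},
  {"tx":0.004,"ty":0,"tz":0.05,"rx":0,"ry":0,"rz":0,"gripper":1},
  {"tx":0,"ty":0,"tz":0.05,"rx":0,"ry":0,"rz":0,"gripper":1},
  {"tx":0,"ty":0,"tz":0.04,"rx":0,"ry":0,"rz":0,"gripper":1},
  {"tx":0,"ty":0,"tz":0.025,"rx":0,"ry":0,"rz":0,"gripper":1},
  {"tx":0,"ty":0,"tz":0.012,"rx":0,"ry":0,"rz":0,"gripper":1},
  {"tx":0,"ty":0,"tz":0.008,"rx":0,"ry":0,"rz":0,"gripper":1},
  {"tx":0,"ty":0,"tz":0,"rx":0,"ry":0,"rz":0,"gripper":1},
  {"tx":0,"ty":0,"tz":0,"rx":0,"ry":0,"rz":0,"gripper":1},
])

```text
time_s: 36.02
ee_pos: [576.5, 260.0, 85.4]
ee_rot: [-180.0, -25.4, 24.4]
force: [0.3, 0.1, -2.5]
gripper_width: 61.8
gripper_force: 50.0
```

```bash
python3 tz.py
```

```text
36.025 TCP in tray [-11.  -83.   16.6] force in tray [-0.8 -0.  -2.4] 61.8 49.99925494194031
```

Call:
send_rows([
  {"tx":-0.008,"ty":0,"tz":0.006,"rx":0,"ry":-0.01,"rz":0,"gripper":1},
  {"tx":0,"ty":0,"tz":0.005,"rx":0,"ry":0,"rz":0,"gripper":1},
  {"tx":0,"ty":0,"tz":0,"rx":0,"ry":0,"rz":0,"gripper":1},
  {"tx":0,"ty":0,"tz":0,"rx":0,"ry":0,"rz":0,"gripper":1},
])

```text
time_s: 36.52
ee_pos: [575.4, 259.5, 78.2]
ee_rot: [-180.0, -25.1, 24.4]
force: [0.8, 0.5, -2.4]
gripper_width: 61.8
gripper_force: 50.0
```

Call:
send_rows([
  {"tx":0,"ty":0,"tz":0.003,"rx":0,"ry":0,"rz":0,"gripper":1},
  {"tx":0,"ty":0,"tz":0,"rx":0,"ry":0,"rz":0,"gripper":1},
  {"tx":0,"ty":0,"tz":0,"rx":0,"ry":0,"rz":0,"gripper":1},
])

```text
time_s: 36.9
ee_pos: [575.5, 259.5, 77.9]
ee_rot: [-180.0, -25.1, 24.4]
force: [-5.9, -3.3, 6.5]
gripper_width: 61.4
gripper_force: 50.0
```

```bash
python3 tz.py
```

```text
36.9 TCP in tray [-15.2 -83.   10.2] force in tray [-3.4 -0.6  8.7] 61.4 50.00285804271698
```

Call:
send_rows([
  {"tx":0,"ty":0,"tz":0.001,"rx":0,"ry":0,"rz":0,"gripper":1},
  {"tx":0,"ty":0,"tz":0,"rx":0,"ry":0,"rz":0,"gripper":1},
  {"tx":0,"ty":0,"tz":0,"rx":0,"ry":0,"rz":0,"gripper":-0.6},
  {"tx":0,"ty":0,"tz":0,"rx":0,"ry":0,"rz":0,"gripper":-0.6},
  {"tx":0,"ty":0,"tz":0,"rx":0,"ry":0,"rz":0,"gripper":-0.6},
  {"tx":0,"ty":0,"tz":0,"rx":0,"ry":0,"rz":0,"gripper":-0.6},
  {"tx":0,"ty":0,"tz":-0.02,"rx":0,"ry":0,"rz":0,"gripper":-0.6},
  {"tx":0,"ty":0,"tz":-0.05,"rx":0,"ry":0,"rz":0,"gripper":-0.6},
  {"tx":0,"ty":0,"tz":-0.06,"rx":0,"ry":0,"rz":0,"gripper":-0.6},
  {"tx":0,"ty":0,"tz":-0.06,"rx":0,"ry":0,"rz":0,"gripper":-0.6},
  {"tx":0,"ty":0,"tz":-0.06,"rx":0,"ry":0,"rz":0,"gripper":-0.6},
  {"tx":0,"ty":0,"tz":-0.06,"rx":0,"ry":0,"rz":0,"gripper":-0.6},
])

```text
time_s: 38.4
ee_pos: [515.6, 232.3, 218.3]
ee_rot: [-180.0, -25.1, 24.4]
force: [0.7, 0.0, -0.6]
gripper_width: 73.2
gripper_force: 0.0
```

Call:
send_rows([
  {"tx":0,"ty":0,"tz":0,"rx":0,"ry":0,"rz":0,"gripper":-0.6},
  {"tx":0,"ty":0,"tz":0,"rx":0,"ry":0,"rz":0,"gripper":-0.6},
])

```text
time_s: 38.65
ee_pos: [515.9, 232.4, 216.1]
ee_rot: [-180.0, -25.0, 24.4]
force: [0.4, 0.4, -0.6]
gripper_width: 73.1
gripper_force: 0.0
```

Run:
```python
from workcell import env
import cv2,numpy as np
a=env.grab_frame("scene")["frame"];b=env.grab_frame("top")["frame"]
print(env.state()["ee_pos"])
i=np.hstack([cv2.resize(a[120:300,150:400],(400,288)),cv2.resize(b[120:300,100:350],(400,288))])
cv2.imwrite("pics/fin.png",i[...,::-1])
```

```text
[515.87289557 232.38933348 215.24115127]
```

View pics/fin.png

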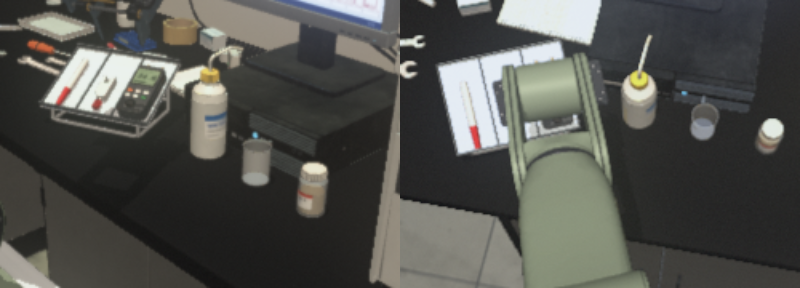

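The left half shows marker (70,82), cutter (105,88) and meter (142,93) lying in their bays in order. The bottle, beaker and jar are standing where they were, so I'm handing in.

```bash
python3 -c "
from workcell import env
print(env.job_done())"
```

```text
the job is handed in; nothing more can be done
None
```

The marker, tube cutter and flow meter lie in the left, middle and right bays, each pressed flat on the floor before release; the jar, beaker and bottle look unmoved, and the job was handed in at about 39 s (no verdict was returned).

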